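# Tuck two strips under the sprung arm of the holding jig

### The arm

A 6-joint arm with a two-finger parallel gripper is mounted at the origin on a cart in front of the work surface, level with it; the furniture and walls round the work are solid. World frame = base frame: x ahead of the robot, y to its left, z up, the work surface at z = 0. Lengths are in mm, angles in rad, forces in N, time in s.
With the tool pointing down it reaches from about 275 to 1000 mm from the base axis. Payload 8.4 kg.
Tool frame: the origin (TCP) lies at the centre of the arm's flange, where the gripper is bolted on; the fingertips stand r.tip_extent ahead of it and the grasp point (between the pads) lies 155 mm ahead of it (r.tip_extent is the distance from the TCP to the fingertips, in mm); z points along the fingers, y is the direction in which the jaws open and shut (so a half turn about z gives the same grasp; the last joint's range is limited). The gripper opens to 85 mm and grips with 20 to 120 N. Pads are 22 mm wide; open, the fingers measure 114 mm over their backs; the gripper's body (76 mm by 85 mm) begins 54 mm behind the grasp point. The pads swing forward as they close: fully open they stand 13 mm farther back than shut.
Start: joints at [1.287, 0.353, 1.633, -0, 1.155, -0.002], TCP at [173.802, 600.352, 404.681] pointing down, gripper open.
Joint ranges: [-2.63, 2.63], [-0.92, 2.1], [0.06, 2.66], [-1.3, 4.44], [0, 2.69], [-3.02, 3.02]. Speed limits (rad/s): [2.22, 2.22, 2.79, 3.14, 3.14, 3.14].

### API

Orientations are given as [roll, pitch, yaw] about the fixed x, y, z axes, in that order (R = Rz(yaw) Ry(pitch) Rx(roll)).
In Python, from rig import sense, grab_frame, job, r gives the robot as it stands. The module is installed in compiled form; this text tells all that it offers.
- The arm moves only by the shell command python3 -m creep 'ROWS' [FORCE]. ROWS is JSON, a list of rows, each a list of 7 numbers: the turn, a rotation vector about the tool's x, y, z in rad, then the shift along the tool's x, y, z in mm, then the closure, from 0 (fully open) to 1 (shut). In form: [[wx, wy, wz, dx, dy, dz, fingers], ...]. A call has 1 to 10 rows; each row shifts and turns the pose as measured when the row begins, along the tool's axes as they then stand; what a row does not reach is not made up. A row lasts 1/12 s, in which the tool goes at most 41.7 mm and 7.16 degrees, less where a joint would pass 70% of its speed; a pose out of reach is approached as far as the arm can. A call with a gripper value outside its range is refused whole. The fingers move at their own pace and stop on an object; FORCE is the grip in N (left out, the last holds). Time passes only in rows, so rows that do not move let the fingers close. It gives the time, the measured TCP pose, the force and the opening at its end, in the units of the state.
- sense(): the state, without advancing time (a new reading comes with each control period).
- grab_frame(name): name is "scene" or "top" or "wrist"; returns a dict with "color" (420x560x3 uint8, red, green, blue), "mtx" (3x3 intrinsics, pixels), "distortion" ([k1, k2, p1, p2, k3] as OpenCV has them; the pictures are not rectified), "T" (4x4, takes a point from camera to world coordinates). Camera axes: x right, y down, z forward; pixel columns grow to the right and rows downward; lengths in mm; the calibration is good to about 2 mm. A picture is of the moment at which its call begins. There is no depth.
- job.sign_off(): hands the job in, once; it reports no verdict.
The state is a dict: "clock": time; "qpos": joint angles; "qvel": joint speeds; "joint_efforts": joint torques, N m; "eef_pos": TCP position; "tcp_rot": TCP orientation; "contact_force": force on the tool from outside, world axes, zero at the start; "wrist_torque": the same for the moment, N m; "opening": opening from 0.0 (shut) to 1.0 (fully open).
Only numpy, scipy, OpenCV 4.12 (cv2) and the standard library are available. Lean on these libraries where they do the work, as an engineer would, in place of code of your own. Each camera call takes 0.05 s, during which the arm holds its last target.

### The job

Stack the two loose red-brown hardwood strips in the holding jig for a dry fit: first slide the long flat strip (lying by the tape measure) in under the red sprung arm until its end meets the stop, then tuck the short thick strip (lying by the screw tin) in on top of it under the same arm, also right back to the stop. Both must end lying flat, straight along the jig and along its middle, held down by the arm and let go of; do not shift or knock over the tape measure, screw tin, glue bottle or block plane.

Things in the scene. Friction and masses are not known exactly. Their poses are not given: they have to be found in the camera images.
- jig: Holding jig fixed to the worktop: plywood base 250 x 96 x 12 mm, top at z = 12. Origin on the worktop under the centre line, 15 mm inside the base's open front edge; x points inwards (strips are pushed in along it), y left, z up. Nothing of the jig lies in front of x = -15. Two guides, tops at z = 30, leave a channel 62 wide from x = 35 to the stop, flaring to 72 at x = 8.
- jig_stop (a point): Middle of the front face of the dark wooden stop, where it meets the base: jig x = 105, y = 0, z = 12. The stop is 70 wide, its top at jig z = 50. Pushed home, the long strip sticks out 70 past the front of the base, the short one 10. Axes as the jig's.
- lip_edge (a point): Underside of the front edge of the red sprung arm's upturned lip, 34 wide. Empty: jig x = 13, z = 56; z is about 77 with the long strip under the arm, 120 with both. The lip slopes down inwards to a rounded black pad at jig x = 73, 6 mm above the base when empty. A strip pushed in under the lip lifts the smooth arm by itself (hinge at the rear, pad presses 4 to 7 N, pushing takes up to 15 N).
- long_strip_centre (a point): Centre of the long flat strip (hardwood, 55 x 190 x 22 mm, about 0.18 kg; 11 above its underside). Its length is its y axis, its width x, z up. In place: jig x = 10, y = 0, z = 23. It starts flat on the worktop with the tape measure standing close beside it, nearer its +y end; its -y end is free on both sides.
- short_strip_centre (a point): Centre of the short thick strip (hardwood, 40 x 130 x 30 mm, about 0.13 kg; 15 above its underside). Its length is its y axis, its width x, z up. In place on the long strip: jig x = 40, y = 0, z = 49. It starts flat on the worktop with the screw tin beside it, nearer its +y end; the -y end is free on both sides.
- tape_measure: Yellow tape measure standing on the worktop, 36 x 78 x 63 mm (x, y, z), origin under its centre. Bystander.
- screw_tin: Round open tin, 74 mm across, 34 high, origin under its centre. Bystander.
- glue_bottle: Yellow bottle with red nozzle, 63 mm across, 188 high, standing to the left of the jig; origin under its centre. Bystander.
- block_plane: Small block plane, 46 x 155 x 58 mm (x, y, z), standing to the right of the jig; origin under its centre. Bystander.

How it is judged (in metres and radians):
On the way:
1. the long strip lies flat on the jig's base under the arm, back against the stop, with the short one not yet in (x of long_strip_centre in the frame of jig between 0.003 and 0.016 m and y of long_strip_centre in the frame of jig between -0.009 and 0.009 m and z of long_strip_centre in the frame of jig between 0.018 and 0.028 m and angle between the y axis of long_strip_centre and the x axis of jig, either way round below 0.1 rad and angle between long_strip_centre's own z axis and vertical below 0.1 rad and z of lip_edge in the frame of jig between 0.067 and 0.094 m), for 0.2 s.
At the end, for the whole second after the job is handed in: The long strip lies flat on the base, the short one flat on it, both under the sprung arm (lip edge 107 to 131 mm up), each within 7 mm of the stop, 9 mm (long) or 14 mm (short) of the centre line, straight to 0.1 (long) or 0.14 rad (short), heights within 5 mm, tilt below 0.1 rad (x of long_strip_centre in the frame of jig between 0.003 and 0.016 m and y of long_strip_centre in the frame of jig between -0.009 and 0.009 m and z of long_strip_centre in the frame of jig between 0.018 and 0.028 m and angle between the y axis of long_strip_centre and the x axis of jig, either way round below 0.1 rad and angle between each of long_strip_centre, short_strip_centre's own z axis and vertical below 0.1 rad and x of short_strip_centre in the frame of jig between 0.033 and 0.046 m and y of short_strip_centre in the frame of jig between -0.014 and 0.014 m and z of short_strip_centre in the frame of jig between 0.044 and 0.054 m and angle between the y axis of short_strip_centre and the x axis of jig, either way round below 0.14 rad and z of lip_edge in the frame of jig between 0.107 and 0.131 m); the robot touches nothing.
It fails at once if the tape measure is shifted by more than 30 mm or tipped (distance of tape_measure from where it was at the start of the episode above 0.03 m or angle between tape_measure's own z axis and vertical above 0.35 rad).
It fails at once if the screw tin is shifted by more than 30 mm or tipped (distance of screw_tin from where it was at the start of the episode above 0.03 m or angle between screw_tin's own z axis and vertical above 0.35 rad).
It fails at once if the glue bottle is shifted by more than 30 mm or tipped (distance of glue_bottle from where it was at the start of the episode above 0.03 m or angle between glue_bottle's own z axis and vertical above 0.35 rad).
It fails at once if the block plane is shifted by more than 30 mm or tipped (distance of block_plane from where it was at the start of the episode above 0.03 m or angle between block_plane's own z axis and vertical above 0.35 rad).
It also fails if it takes over 72 s, if anything falls off the work surface, if the arm or the gripper's body presses on something with over 40 N, if the wrist force passes 120 N, or if a joint passes its speed limit or range.

## Working session

There is one attempt and no reset: what is moved stays moved. The work goes in short steps, Python scripts to look and compute and a shell command to move; the robot and the scene stay as the last step left them, time stands still between calls to the robot, and variables do not carry over. Pictures are saved under pics/ and viewed, and the job is handed in when it is done.

```bash
mkdir -p pics; ls; python3 - <<'E'
from rig import sense, grab_frame, job, r
import cv2
s=sense(); print(s, r.tip_extent)
for n in ["scene","top","wrist"]:
    f=grab_frame(n); cv2.imwrite(f"pics/{n}0.png",f["color"][:,:,::-1]); print(n,f["mtx"].tolist(),f["distortion"],f["T"].round(3).tolist())
E
```

```text
pics
{'clock': 0.0, 'qpos': array([ 1.28657904e+00,  3.53636656e-01,  1.63415533e+00,  2.88854239e-05,
        1.15521674e+00, -2.42420053e-03]), 'qvel': array([-0.00148427,  0.00127892, -0.00161415,  0.00185365,  0.00043015,
       -0.00069176]), 'joint_efforts': array([ 3.60817205e-03, -6.05235171e+01, -3.42084646e+01,  3.07670416e-04,
        9.00334097e-03,  7.82598732e-06]), 'eef_pos': array([173.73964536, 600.10769392, 403.95962439]), 'tcp_rot': array([-3.14017664e+00, -2.98430062e-05,  2.85978787e+00]), 'contact_force': array([-0.33736299,  0.06734552,  0.86194915]), 'wrist_torque': array([-0.050293  ,  0.02663878,  0.01019023]), 'opening': 1.001915488767334} 173.4
scene [[489.49527310150836, 0.0, 279.378557239489], [0.0, 489.49527310150836, 212.03688404479863], [0.0, 0.0, 1.0]] [-0.12501723  0.          0.          0.          0.        ] [[0.836, -0.267, 0.48, 7.703], [-0.549, -0.415, 0.725, -1051.389], [0.006, -0.87, -0.493, 696.658], [0.0, 0.0, 0.0, 1.0]]
top [[406.3157379941294, 0.0, 277.37121014016367], [0.0, 406.3157379941294, 212.3291876066302], [0.0, 0.0, 1.0]] [-0.02077056  0.          0.          0.          0.        ] [[-0.05, -0.976, 0.21, 389.416], [-0.999, 0.05, -0.007, -96.938], [-0.004, -0.21, -0.978, 1151.485], [0.0, 0.0, 0.0, 1.0]]
wrist [[363.6193736847504, 0.0, 285.4286137619971], [0.0, 363.6193736847504, 206.08521783521988], [0.0, 0.0, 1.0]] [-0.01786956  0.          0.          0.          0.        ] [[0.279, 0.922, 0.267, 107.081], [0.96, -0.267, -0.08, 620.19], [-0.002, 0.279, -0.96, 373.299], [0.0, 0.0, 0.0, 1.0]]
```

View pics/scene0.png

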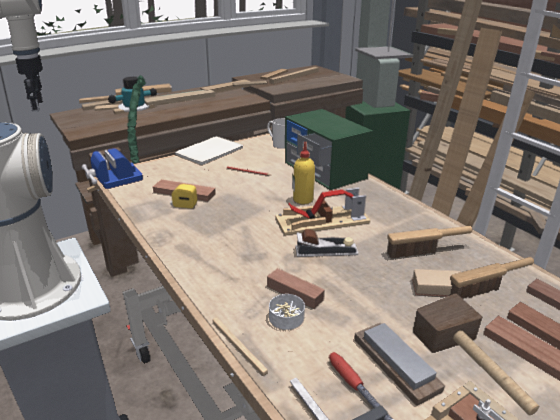

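View pics/top0.png

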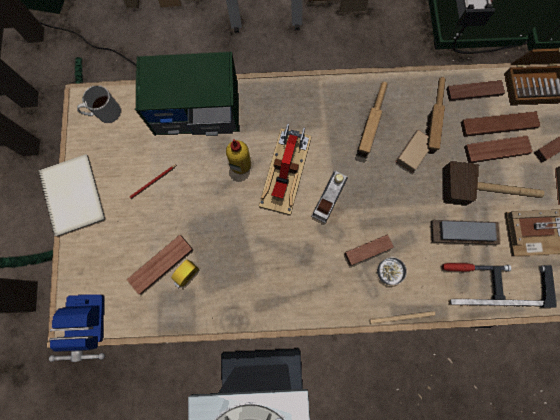

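View pics/wrist0.png

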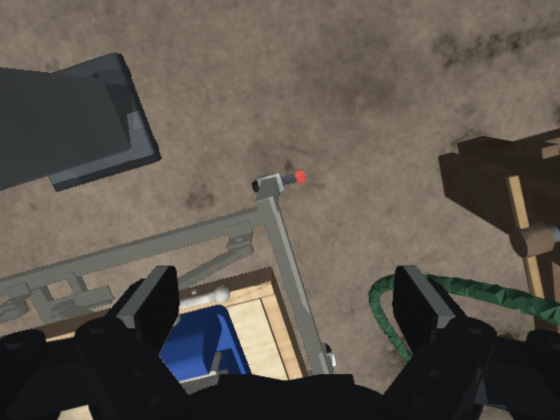

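The scene and top views show the long strip at top pixel (160,264) with the tape at (184,273), and the short strip at (370,250) with the tin at (391,271). The jig is at (287,170), open end towards the robot, with the bottle at (238,157) and the plane at (330,197). I'll enlarge these.

```bash
python3 - <<'E'
import cv2,numpy as np
im=cv2.imread('pics/top0.png')
def crop(x0,y0,x1,y1,k,n):
    c=cv2.resize(im[y0:y1,x0:x1],None,fx=k,fy=k,interpolation=cv2.INTER_CUBIC)
    for x in range((x0+9)//10*10,x1,10):
        cv2.line(c,((x-x0)*k,0),((x-x0)*k,6 if x%50 else 14),(0,255,0),1)
        if x%20==0: cv2.putText(c,str(x),((x-x0)*k,22),0,.35,(0,255,0),1)
    for y in range((y0+9)//10*10,y1,10):
        cv2.line(c,(0,(y-y0)*k),(6,(y-y0)*k),(0,255,0),1)
        if y%20==0: cv2.putText(c,str(y),(8,(y-y0)*k+4),0,.35,(0,255,0),1)
    cv2.imwrite(n,c)
crop(115,225,215,300,8,'pics/c_long.png')
crop(335,225,415,290,9,'pics/c_short.png')
crop(220,115,355,225,5,'pics/c_jig.png')
E
```

```text
(no output)
```

View pics/c_long.png

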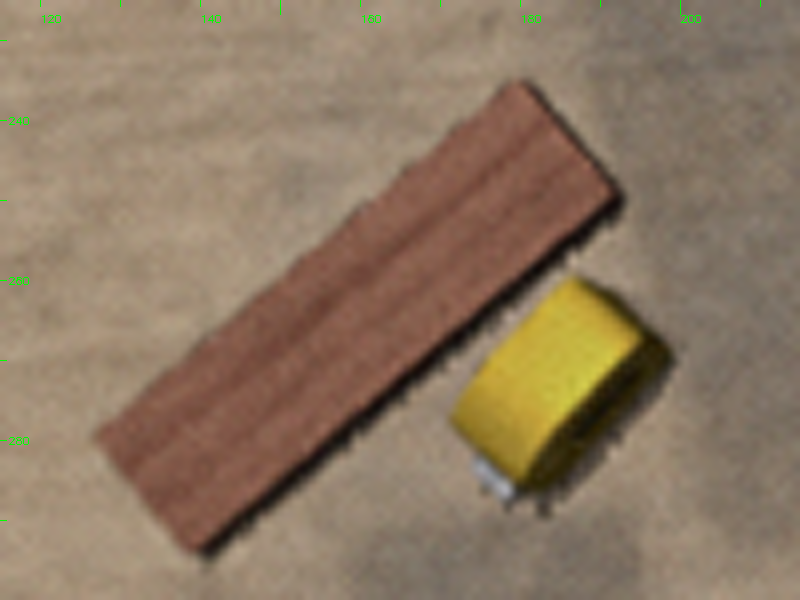

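View pics/c_short.png

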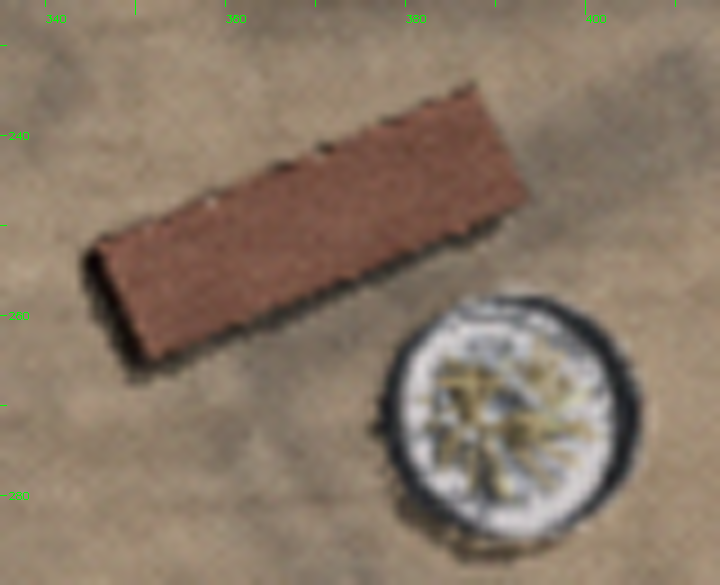

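View pics/c_jig.png

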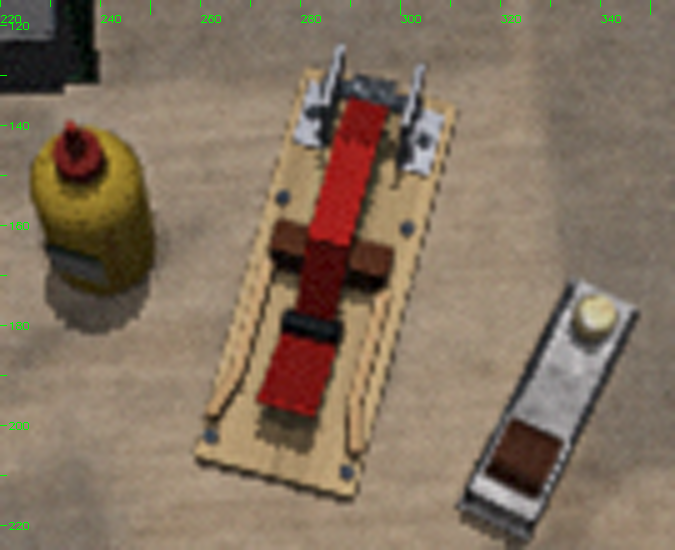

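```bash
cat > h.py <<'E'
import numpy as np, cv2
from scipy.optimize import least_squares
from rig import sense, grab_frame, r
def proj(f,P):
    T=np.linalg.inv(f["T"]); rv=cv2.Rodrigues(T[:3,:3])[0]
    return cv2.projectPoints(np.asarray(P,float).reshape(-1,3),rv,T[:3,3],f["mtx"],np.asarray(f["distortion"]))[0][:,0]
def ray(f,uv,z):
    n=cv2.undistortPoints(np.array(uv,float).reshape(-1,1,2),f["mtx"],np.asarray(f["distortion"]))[:,0]
    d=np.c_[n,np.ones(len(n))]@f["T"][:3,:3].T; o=f["T"][:3,3]
    return o+d*((z-o[2])/d[:,2])[:,None]
def rect(pts,w,l):  # pts order: consecutive corners; fit centre, angle of length axis
    c=pts[:,:2].mean(0)
    return c
def box(c,yaw,w,l,z0,z1):
    # length along yaw
    R=np.array([[np.cos(yaw),-np.sin(yaw)],[np.sin(yaw),np.cos(yaw)]])
    q=np.array([[-l/2,-w/2],[l/2,-w/2],[l/2,w/2],[-l/2,w/2]])@R.T+c
    return np.vstack([np.c_[q,np.full(4,z)] for z in (z0,z1)])
def draw(im,f,B,k,x0,y0,col=(0,255,0)):
    p=((proj(f,B)-[x0,y0]+.5)*k-.5).round().astype(int)
    for i in range(4):
        for a,b in ((i,(i+1)%4),(4+i,4+(i+1)%4),(i,4+i)): cv2.line(im,tuple(map(int,p[a])),tuple(map(int,p[b])),col,1,cv2.LINE_AA)
E
python3 - <<'E'
from h import *
import json
f=grab_frame("top"); g=grab_frame("scene")
cv2.imwrite('pics/top1.png',f['color'][:,:,::-1]);cv2.imwrite('pics/scene1.png',g['color'][:,:,::-1])
def px(a,k,x0,y0): return [((u+.5)/k-.5+x0,(v+.5)/k-.5+y0) for u,v in a]
objs={'long':(px([(98,437),(198,553),(620,197),(522,82)],8,115,225),22,55,190),
'short':(px([(98,250),(155,360),(528,195),(473,88)],9,335,225),30,40,130),
'jig':(px([(307,72),(197,457),(352,497),(455,108)],5,220,115),12,96,250)}
for n,(p,z,w,l) in objs.items():
    P=ray(f,p,z)[:,:2]; 
    e=[np.linalg.norm(P[i]-P[(i+1)%4]) for i in range(4)]
    d=(P[2]-P[1])+(P[3]-P[0]) if n!='jig' else (P[0]-P[1])+(P[3]-P[2])
    print(n,P.mean(0).round(1),np.arctan2(d[1],d[0]).round(4),np.round(e,1))
    print(P.round(1).tolist())
E
```

```text
long [502.1 228.9] -0.9 [ 54.2 185.7  54.5 187.4]
[[464.7, 319.6], [423.7, 284.2], [538.9, 138.7], [581.3, 172.9]]
short [ 512.8 -354.2] -1.2162 [ 37.4 127.5  36.7 128.4]
[[507.8, -287.0], [473.4, -301.5], [518.0, -420.9], [552.1, -407.5]]
jig [ 758.5 -134.4] -0.3111 [245.7  92.2 246.   91.5]
[[889.3, -128.4], [655.5, -52.8], [627.5, -140.6], [861.8, -215.6]]
```

```bash
cat > ov.py <<'E'
from h import *
class F(dict): pass
def ov(tag,boxes,crops,cam):
    f=grab_frame(cam)
    for i,(x0,y0,x1,y1,k) in enumerate(crops):
        c=cv2.resize(np.ascontiguousarray(f['color'][y0:y1,x0:x1,::-1]),None,fx=k,fy=k,interpolation=cv2.INTER_CUBIC)
        for B in boxes: draw(c,f,B,k,x0,y0)
        cv2.imwrite(f'pics/{tag}_{i}.png',c)
E
python3 - <<'E'
from ov import *
c=np.cos;s=np.sin
J=np.array([653.8,-100.7]);a=-.311;u=np.array([c(a),s(a)])
B=[box([502.1,228.9],-.9,55,190,0,22),box([512.8,-354.2],-1.2162,40,130,0,30),box([758.5,-134.4],a,96,250,0,12),box(J+u*(105+22),a,70,44,12,50)]
ov('ot',B,[(115,225,215,300,8),(335,225,415,290,9),(250,115,330,225,7)],'top')
ov('os',B,[(145,170,225,215,10),(260,265,330,305,11),(265,180,375,240,7)],'scene')
t=[cv2.imread(f'pics/{x}_{i}.png') for i in range(3) for x in('ot','os')]
for i in range(3):
    a1,b1=t[2*i],t[2*i+1]
    h=560
    m=np.hstack([cv2.resize(q,(int(400),int(q.shape[0]*400/q.shape[1]))) if 0 else cv2.copyMakeBorder(cv2.resize(q,None,fx=min(398/q.shape[1],598/q.shape[0]),fy=min(398/q.shape[1],598/q.shape[0]),interpolation=cv2.INTER_AREA),0,600-int(round(q.shape[0]*min(398/q.shape[1],598/q.shape[0]))),0,400-int(round(q.shape[1]*min(398/q.shape[1],598/q.shape[0]))),cv2.BORDER_CONSTANT) for q in (a1,b1)])
    cv2.imwrite(f'pics/m{i}.png',m)
E
```

```text
(no output)
```

View pics/os_0.png

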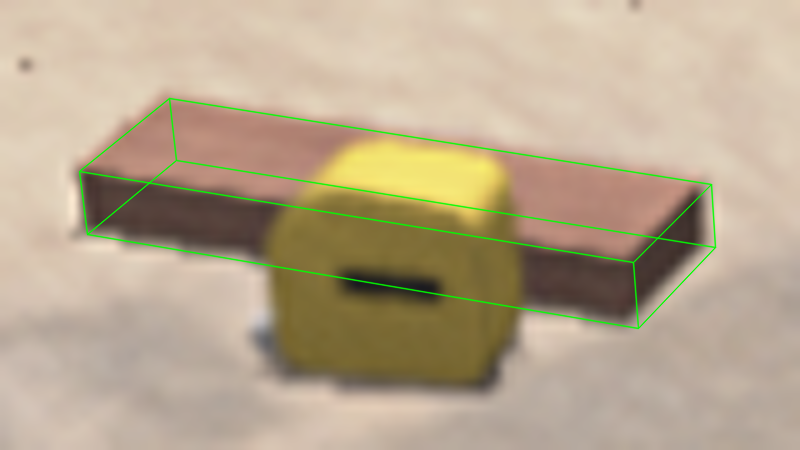

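View pics/os_1.png

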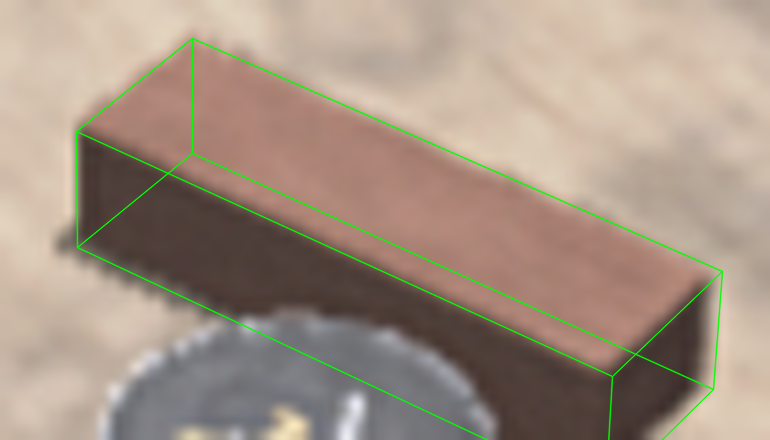

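View pics/os_2.png

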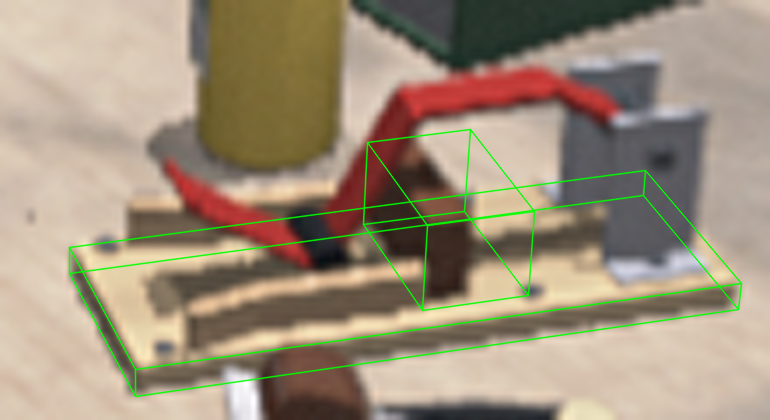

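View pics/ot_2.png

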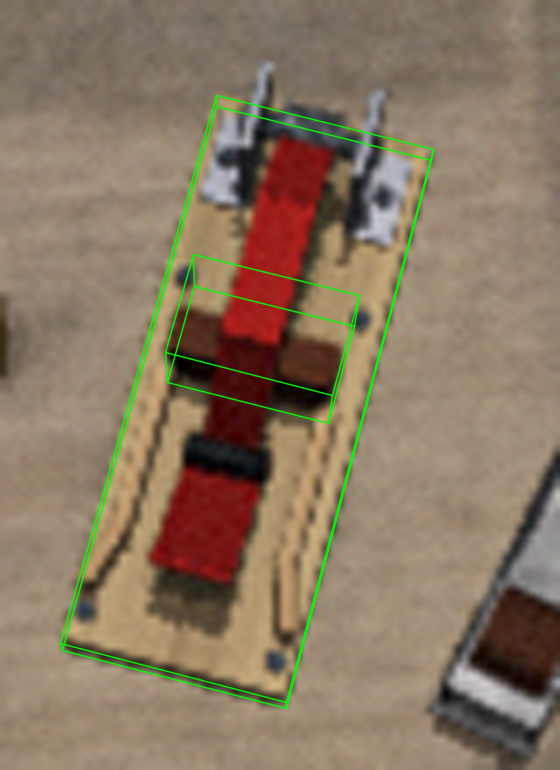

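Overlays agree to about 1 px (~3 mm): the scene view is offset 1 px right and the top view fits. Next I'll place the bystanders in the strip and jig frames, and work out the pick geometry.

```bash
python3 - <<'E'
from h import *
f=grab_frame("top")
def px(a,k,x0,y0): return [((u+.5)/k-.5+x0,(v+.5)/k-.5+y0) for u,v in a]
def loc(P,c,yaw): 
    d=P[:,:2]-c; return np.c_[d@[np.cos(yaw),np.sin(yaw)], d@[-np.sin(yaw),np.cos(yaw)]].round(0).tolist()
L=(np.array([502.1,228.9]),-.9);S=(np.array([512.8,-354.2]),-1.2162);J=(np.array([653.8,-100.7]),-.311)
print('tape top(z60) in long (along,left)',loc(ray(f,px([(455,415),(575,280),(645,335),(525,485)],8,115,225),60),*L), 'base-edge',loc(ray(f,px([(525,490),(672,360)],8,115,225),0),*L))
print('tin in short',loc(ray(f,px([(512,415)],9,335,225),34),*S))
print('bottle in jig',loc(ray(f,px([(72,130)],5,220,115),188),*J),loc(ray(f,px([(95,255)],5,220,115),20),*J))
print('plane in jig',loc(ray(f,px([(575,285),(636,312),(460,500),(528,535)],5,220,115),20),*J))
E
```

```text
tape top(z60) in long (along,left) [[9.0, -57.0], [68.0, -48.0], [74.0, -78.0], [13.0, -90.0]] base-edge [[2.0, -80.0], [69.0, -79.0]]
tin in short [[29.0, -77.0]]
bottle in jig [[97.0, 133.0]] [[87.0, 135.0]]
plane in jig [[141.0, -140.0], [134.0, -178.0], [-0.0, -106.0], [-10.0, -148.0]]
```

```bash
cat > to.py <<'E'
import sys,numpy as np
from scipy.spatial.transform import Rotation as Ro
from rig import sense
# to.py gx gy gz yaw tilt : grasp-point target (155 ahead of TCP), tool y horizontal
def report(gx,gy,gz,yaw,tilt=0):
    s=sense(); R=Ro.from_euler('xyz',s['tcp_rot']); G=s['eef_pos']+R.apply([0,0,155])
    Rt=Ro.from_euler('xyz',[np.pi,0,yaw])*Ro.from_rotvec([0,-tilt,0])
    P=np.array([gx,gy,gz])-Rt.apply([0,0,155])
    print('t',s['clock'].__round__(2),'grasp',G.round(1),'rot',s['tcp_rot'].round(3),'F',s['contact_force'].round(1),'open',round(s['opening'],3),'q',s['qpos'].round(2))
    print('TCP shift in tool axes now',R.inv().apply(P-s['eef_pos']).round(1),' after turn',Rt.inv().apply(P-s['eef_pos']).round(1),'turn',(R.inv()*Rt).as_rotvec().round(4))
if __name__=='__main__': report(*map(float,sys.argv[1:]))
E
python3 to.py 459.8 282.2 100 2.242; python3 -m creep '[[0,0,0,-33,-20,0,0],[0,0,0,-33,-20,0,0],[0,0,0,-33,-20,0,0],[0,0,0,-33,-20,0,0],[0,0,0,-33,-20,0,0],[0,0,0,-33,-20,0,0],[0,0,0,-33,-20,0,0],[0,0,0,-33,-20,0,0]]'; python3 to.py 459.8 282.2 100 2.242
```

```text
t 0.4 grasp [173.8 600.3 249.6] rot [-3.141 -0.     2.86 ] F [ 0.8 -0.6  0.3] open 1.001 q [ 1.29  0.35  1.63  0.    1.16 -0.  ]
TCP shift in tool axes now [-363.2 -226.   149.6]  after turn [-427.    26.1  149.6] turn [-2.000e-04  1.000e-04  6.178e-01]
clock: 1.07
eef_pos: [385.9, 370.0, 404.1]
tcp_rot: [3.137, -0.001, 2.871]
contact_force: [1.7, 1.1, 0.5]
opening: 1.0
t 1.07 grasp [386.  370.7 249.1] rot [ 3.137e+00 -1.000e-03  2.871e+00] F [1.7 1.1 0.5] open 1.0 q [ 0.76  0.21  1.83  0.    1.1  -0.54]
TCP shift in tool axes now [-94.8 -65.5 148.7]  after turn [-114.7    3.2  149.1] turn [ 0.0041 -0.0024  0.6288]
```

```bash
python3 -m creep '[[0,0,0.115,0,0,20,0],[0,0,0.115,0,0,20,0],[0,0,0.115,0,0,20,0],[0,0,0.115,0,0,20,0],[0,0,0.11,0,0,20,0],[0,0,0.05,-30,0,15,0],[0,0,0,-30,0,10,0],[0,0,0,-30,0,10,0],[0,0,0,-15,0,0,0],[0,0,0,0,0,0,0]]'; python3 to.py 459.8 282.2 16 2.242
python3 - <<'E'
from h import *
cv2.imwrite('pics/w1.png',grab_frame('wrist')['color'][:,:,::-1])
E
```

```text
clock: 1.9
eef_pos: [460.2, 279.1, 265.6]
tcp_rot: [3.13, -0.003, 2.216]
contact_force: [0.4, -0.1, 0.2]
opening: 0.997
t 1.9 grasp [461.3 280.5 110.6] rot [ 3.130e+00 -3.000e-03  2.216e+00] F [ 0.4 -0.1  0.2] open 0.997 q [ 0.54  0.4   1.94  0.01  0.8  -0.11]
TCP shift in tool axes now [ 2.4  0.5 94.6]  after turn [ 2.7  1.7 94.6] turn [ 0.0114 -0.003  -0.0259]
```

View pics/w1.png

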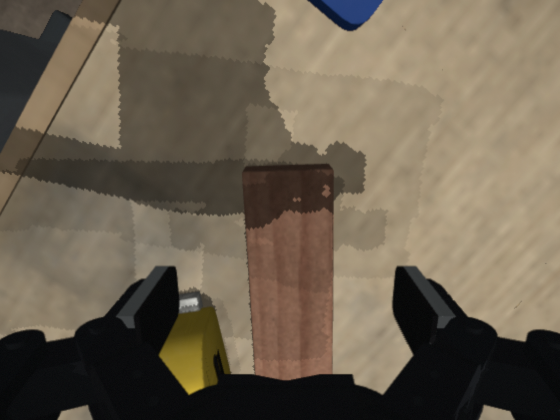

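The wrist view shows the -y end of the strip at rows 165–172, columns 244–333, roughly centred between the fingers (col 285). The tape is well clear at lower left. I'll cross-check the strip end from this view.

```bash
python3 - <<'E'
from h import *
f=grab_frame('wrist')
P=ray(f,[(244,171),(333,170),(333,365),(254,365)],22)[:,:2]
print(P.round(1), np.linalg.norm(P[0]-P[1]))
for a,b in ((P[3],P[0]),(P[2],P[1])): print(np.arctan2(*(a-b)[::-1]))
e=(P[0]+P[1])/2; d=np.array([np.cos(-.9),np.sin(-.9)]); print('end mid',e, 'predict',np.array([502.1,228.9])-95*d,'grip pt 27 in',e+27*d)
E
```

```text
[[424.3 291.9]
 [466.2 324.1]
 [553.3 216.6]
 [508.8 183.8]] 52.80151801370281
-0.9076325095895355
-0.8894749646786602
end mid [445.205825   307.99208749] predict [443.04705301 303.31605641] grip pt 27 in [461.98929414 286.84226093]
```

```bash
python3 to.py 461.5 286 60 2.242; python3 -m creep '[[0.011,-0.003,-0.026,-1,5,25,0],[0,0,0,0,0,25,0],[0,0,0,0,0,0,0]]'; python3 to.py 461.5 286 16 2.242
```

```text
t 2.0 grasp [460.1 282.1 110.9] rot [ 3.13  -0.004  2.216] F [-1.  -0.2 -0. ] open 1.002 q [ 0.54  0.39  1.94  0.01  0.8  -0.11]
TCP shift in tool axes now [ 2.7  4.7 50.9]  after turn [ 2.7  5.4 50.9] turn [ 0.0115 -0.0036 -0.0256]
clock: 2.25
eef_pos: [463.8, 285.9, 217.5]
tcp_rot: [3.135, -0.0, 2.244]
contact_force: [-1.4, 0.1, 0.1]
opening: 0.999
t 2.25 grasp [464.5 286.6  62.5] rot [ 3.135 -0.     2.244] F [-1.4  0.1  0.1] open 0.999 q [ 0.55  0.48  1.94  0.    0.71 -0.13]
TCP shift in tool axes now [ 1.5 -2.1 46.5]  after turn [ 1.5 -1.8 46.5] turn [ 0.0064 -0.0003  0.0022]
```

```bash
python3 -m creep '[[0.006,0,0,1.5,-2,20,0],[0,0,0,0,0,20,0],[0,0,0,0,0,5.5,0],[0,0,0,0,0,0,0]]' 80;python3 to.py 461.5 286 16 2.242; python3 -m creep '[[0,0,0,0,0,0,1],[0,0,0,0,0,0,1],[0,0,0,0,0,0,1],[0,0,0,0,0,0,1],[0,0,0,0,0,0,1],[0,0,0,0,0,0,1]]' 80; python3 to.py 461.5 286 16 2.242
```

```text
clock: 2.58
eef_pos: [460.6, 290.2, 174.3]
tcp_rot: [3.138, -0.001, 2.248]
contact_force: [0.1, 0.9, -0.0]
opening: 1.0
t 2.58 grasp [461.  290.6  19.3] rot [ 3.138e+00 -1.000e-03  2.248e+00] F [ 0.1  0.9 -0. ] open 1.0 q [ 0.56  0.55  1.96  0.    0.63 -0.12]
TCP shift in tool axes now [-3.9 -2.   3.3]  after turn [-3.9 -1.9  3.3] turn [ 0.0035 -0.0006  0.0057]
clock: 3.08
eef_pos: [461.4, 292.4, 180.8]
tcp_rot: [3.132, -0.0, 2.249]
contact_force: [-0.4, -0.7, -1.9]
opening: 0.629
t 3.08 grasp [462.5 293.3  25.8] rot [ 3.132 -0.     2.249] F [-0.4 -0.7 -1.9] open 0.629 q [ 0.56  0.54  1.95  0.    0.64 -0.12]
TCP shift in tool axes now [-5.  -4.   9.7]  after turn [-5.1 -3.8  9.8] turn [ 0.0096 -0.0002  0.0065]
```

```bash
python3 -m creep '[[0,0,0,0,0,0,1],[0,0,0,0,0,0,1]]'; python3 - <<'E'
from h import *
cv2.imwrite('pics/w2.png',grab_frame('wrist')['color'][:,:,::-1])
E
```

```text
clock: 3.25
eef_pos: [461.5, 292.3, 181.2]
tcp_rot: [3.131, -0.0, 2.248]
contact_force: [-0.4, 0.6, -2.4]
opening: 0.626
```

View pics/w2.png

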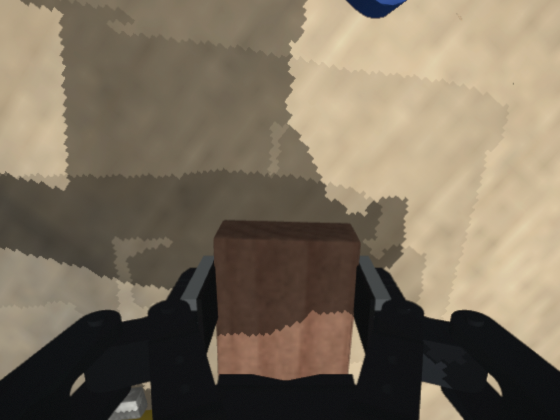

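It's gripped at 55 mm opening. The fingertips swing forward while closing, which pushed the tool up 6.5 mm off the table, so the tips are level with the strip's underside. Next I'll lift it.

```bash
python3 -m creep '[[0,0,0,0,0,-12,1],[0,0,0,0,0,-20,1],[0,0,0,0,0,-25,1],[0,0,0,0,0,-25,1],[0,0,0,0,0,-20,1],[0,0,0,0,0,0,1]]'; python3 to.py 480.6 -44.5 93 2.8306; python3 - <<'E'
from h import *
f=grab_frame('wrist');cv2.imwrite('pics/w3.png',f['color'][:,:,::-1])
g=grab_frame('scene')['color'][140:260,100:260,::-1];cv2.imwrite('pics/s3.png',cv2.resize(g,None,fx=4,fy=4,interpolation=2))
E
```

```text
clock: 3.8
eef_pos: [459.8, 290.9, 288.5]
tcp_rot: [3.137, -0.001, 2.248]
contact_force: [1.3, 0.9, -1.6]
opening: 0.623
t 3.8 grasp [460.2 291.4 133.5] rot [ 3.137e+00 -1.000e-03  2.248e+00] F [ 1.3  0.9 -1.6] open 0.623 q [ 0.56  0.37  1.91  0.    0.86 -0.12]
TCP shift in tool axes now [-274.5 -194.    39.3]  after turn [-122.5 -312.9   40.5] turn [ 4.700e-03  4.000e-04 -5.828e-01]
```

View pics/s3.png

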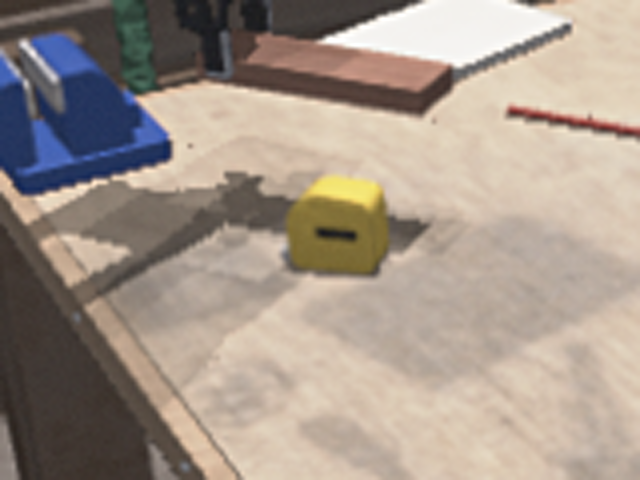

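View pics/w3.png

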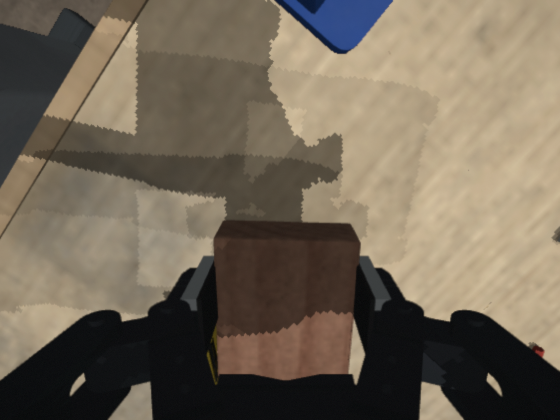

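```bash
python3 - <<'E'
from h import *
im=cv2.imread('pics/w3.png')[210:300,180:400]; cv2.imwrite('pics/w3c.png',cv2.resize(im,None,fx=3.6,fy=3.6,interpolation=2))
E
```

```text
(no output)
```

View pics/w3c.png

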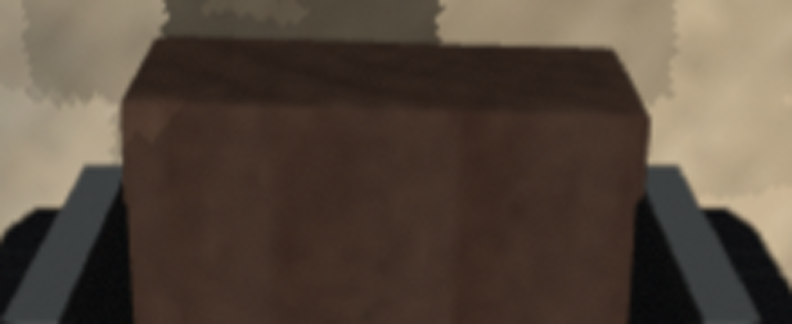

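```bash
python3 - <<'E'
from h import *
from scipy.spatial.transform import Rotation as Ro
from scipy.optimize import brentq
f=grab_frame('wrist'); s=sense(); R=Ro.from_euler('xyz',s['tcp_rot'])
uv=[(214.5,238.1),(359.5,242.5)]; uvb=[(222,220.4),(349.8,223.6)]
for n,u in(('top',uv),('bot',uvb)):
    g=lambda z:np.linalg.norm(np.diff(ray(f,u,z),axis=0))-55
    z=brentq(g,20,250); P=ray(f,u,z)
    print(n,z,R.inv().apply(P-s['eef_pos']).round(1))
for z,u in ((129,uv),(107,uvb)): print(R.inv().apply(ray(f,u,z)-s['eef_pos']).round(1))
E
```

```text
top 125.96347291486369 [[ 20.1 -24.8 158.2]
 [ 18.3  30.1 158.1]]
bot 106.38114653678083 [[ 20.6 -25.2 177.8]
 [ 19.1  29.8 177.7]]
[[ 21.3 -24.2 155.1]
 [ 19.5  29.5 155.1]]
[[ 20.8 -25.1 177.2]
 [ 19.4  29.7 177.1]]
```

```bash
python3 to.py 458.6 -38 93 2.8306; python3 -m creep '[[0,0,0,-18,-16,0,1],[0,0,0,-28,-23,0,1],[0,0,0,-28,-23,0,1],[0,0,0,-28,-23,0,1],[0,0,0,-28,-23,0,1],[0,0,0,-28,-23,0,1],[0,0,0,-28,-23,0,1],[0,0,0,-20,-15,0,1]]'; python3 to.py 458.6 -38 93 2.8306
```

```text
t 3.95 grasp [458.2 290.2 129.1] rot [-3.141e+00 -2.000e-03  2.248e+00] F [-0.6 -0.4 -2.2] open 0.627 q [ 0.56  0.38  1.91  0.    0.85 -0.12]
TCP shift in tool axes now [-255.9 -205.4   35.9]  after turn [-100.5 -312.3   36.1] turn [-0.0006 -0.0019 -0.5828]
clock: 4.62
eef_pos: [451.0, 17.5, 272.8]
tcp_rot: [-3.127, -0.01, 2.257]
contact_force: [-0.1, 0.7, -1.9]
opening: 0.623
t 4.62 grasp [448.2  17.3 117.8] rot [-3.127 -0.01   2.257] F [-0.1  0.7 -1.9] open 0.623 q [ 0.04  0.28  2.1  -0.    0.78 -0.65]
TCP shift in tool axes now [-48.  -29.   24.7]  after turn [-24.2 -50.6  24.8] turn [-0.0116 -0.0143 -0.5733]
```

```bash
python3 -m creep '[[-0.004,-0.005,-0.11,0,-10,-3,1],[-0.004,-0.005,-0.12,0,-10,-3,1],[-0.004,-0.005,-0.12,0,-10,-3,1],[0,0,-0.12,0,-10,0,1],[0,0,-0.10,-5,-5,0,1],[0,0,0,-10,-5,0,1],[0,0,0,0,0,0,1]]'; python3 to.py 458.6 -38 60 2.8306
python3 - <<'E'
from h import *
cv2.imwrite('pics/t4.png',cv2.resize(grab_frame('top')['color'][100:310,180:400,::-1],None,fx=3,fy=3,interpolation=2)[:600])
cv2.imwrite('pics/s4.png',cv2.resize(grab_frame('scene')['color'][140:280,180:380,::-1],None,fx=4,fy=4,interpolation=2))
E
```

```text
clock: 5.2
eef_pos: [429.6, -34.7, 272.6]
tcp_rot: [-3.133, -0.017, 2.844]
contact_force: [0.4, 0.2, -2.5]
opening: 0.62
t 5.2 grasp [426.6 -35.2 117.6] rot [-3.133 -0.017  2.844] F [ 0.4  0.2 -2.5] open 0.62 q [-0.08  0.25  2.14 -0.01  0.77 -1.35]
TCP shift in tool axes now [-29.7   5.9  57. ]  after turn [-28.6   5.8  57.6] turn [-0.0084 -0.0174  0.0131]
```

View pics/t4.png

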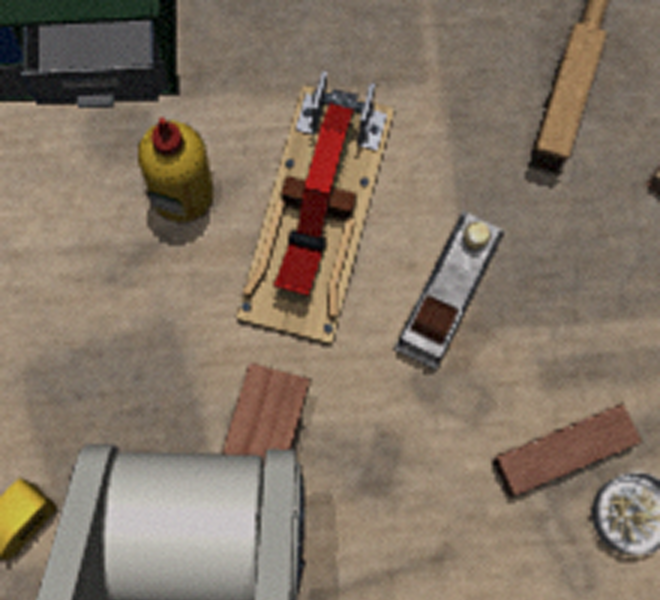

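View pics/s4.png

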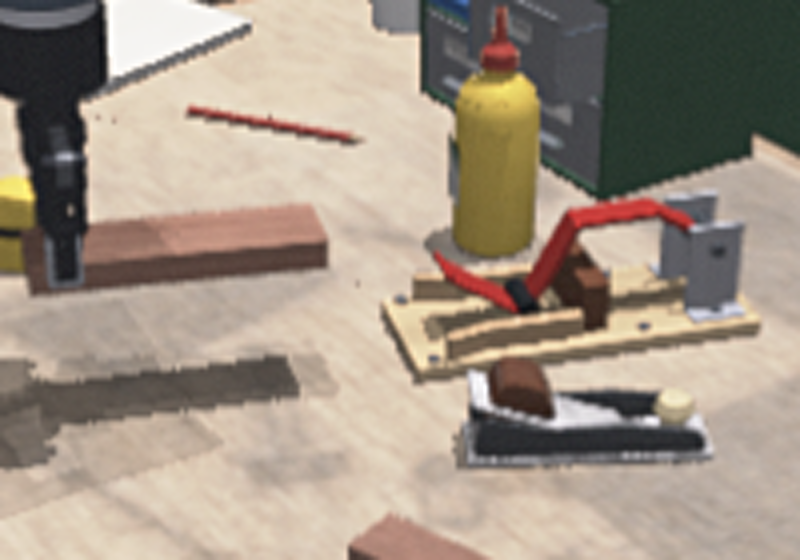

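```bash
python3 -m creep '[[-0.008,-0.017,0.013,-8,2,10,1],[0,0,0,-8,2,20,1],[0,0,0,-8,2,20,1],[0,0,0,-5,0,15,1],[0,0,0,0,0,0,1],[0,0,0,0,0,0,1]]'; python3 to.py 458.6 -38 43 2.8306
python3 - <<'E'
from h import *
cv2.imwrite('pics/t5.png',cv2.resize(grab_frame('top')['color'][120:260,240:330,::-1],None,fx=4,fy=4,interpolation=2)[:600])
cv2.imwrite('pics/s5.png',cv2.resize(grab_frame('scene')['color'][170:260,220:340,::-1],None,fx=6,fy=6,interpolation=2))
E
```

```text
clock: 5.8
eef_pos: [458.9, -34.9, 203.6]
tcp_rot: [-3.142, -0.003, 2.816]
contact_force: [-0.6, 0.7, -1.5]
opening: 0.626
t 5.8 grasp [458.4 -34.7  48.6] rot [-3.142e+00 -3.000e-03  2.816e+00] F [-0.6  0.7 -1.5] open 0.626 q [-0.08  0.42  2.12  0.    0.6  -1.33]
TCP shift in tool axes now [-0.8 -3.1  5.6]  after turn [-0.7 -3.1  5.6] turn [-0.     -0.0033 -0.0148]
```

View pics/t5.png

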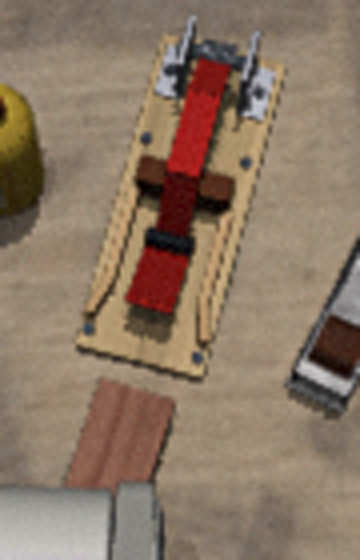

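View pics/s5.png

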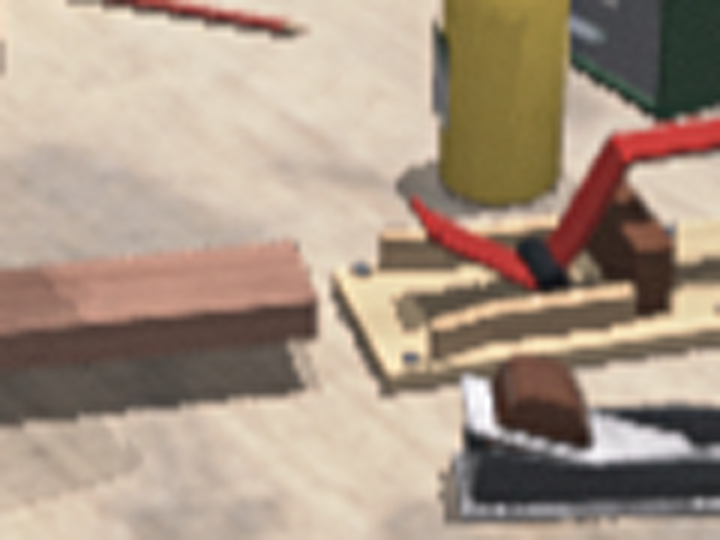

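```bash
python3 - <<'E'
from h import *
f=grab_frame("top"); g=grab_frame('scene')
def px(a,k,x0,y0): return [((u+.5)/k-.5+x0,(v+.5)/k-.5+y0) for u,v in a]
J=np.array([653.8,-100.7]);a=-.311
def loc(P): 
    d=P[:,:2]-J; return np.c_[d@[np.cos(a),np.sin(a)], d@[-np.sin(a),np.cos(a)]].round(1).tolist()
print('top strip',loc(ray(f,px([(101,378),(173,400),(67,487),(154,482)],4,240,120),46)))
print('top jig front',loc(ray(f,px([(78,348),(205,380)],4,240,120),12)),'screws',loc(ray(f,px([(90,329),(197,357),(145,138),(246,162)],4,240,120),12)))
print('scene strip',loc(ray(g,px([(296,241),(317,304)],6,220,170),46)))
print('scene jig front',loc(ray(g,px([(333,275),(389,380)],6,220,170),12)),'screws',loc(ray(g,px([(360,268),(411,358)],6,220,170),12)))
from scipy.spatial.transform import Rotation as Ro
s=sense();R=Ro.from_euler('xyz',s['tcp_rot'])
print('fk leading', loc((s['eef_pos']+R.apply([[-170,-27.5,157],[-170,27.5,157]]))))
E
```

```text
top strip [[-38.3, 20.4], [-40.5, -31.9], [-117.9, 22.8], [-99.2, -34.0]]
top jig front [[-14.7, 45.2], [-13.9, -48.9]] screws [[1.1, 40.6], [0.9, -39.2], [151.8, 40.0], [152.8, -36.9]]
scene strip [[-37.8, 21.5], [-43.0, -35.3]]
scene jig front [[-14.3, 44.4], [-14.5, -51.3]] screws [[-0.3, 47.5], [0.1, -36.0]]
fk leading [[-36.0, -26.9], [-35.2, 28.1]]
```

```bash
python3 -m creep '[[0,-0.003,-0.045,0,-2,4,1],[0,0,0,0,-1.5,4,1],[0,0,0,-10,0,0,1],[0,0,0,-15,0,0,1],[0,0,0,-12,0,0,1],[0,0,0,0,0,0,1]]' 100; python3 to.py 500.6 -51.5 40 2.862
python3 - <<'E'
from h import *
cv2.imwrite('pics/t6.png',cv2.resize(grab_frame('top')['color'][120:260,240:330,::-1],None,fx=6,fy=6,interpolation=2)[200:800])
cv2.imwrite('pics/s6.png',cv2.resize(grab_frame('scene')['color'][170:260,220:340,::-1],None,fx=6,fy=6,interpolation=2))
E
```

```text
clock: 6.5
eef_pos: [496.5, -49.4, 200.9]
tcp_rot: [3.14, 0.009, 2.858]
contact_force: [0.1, -0.4, -1.1]
opening: 0.617
t 6.5 grasp [497.9 -49.5  45.9] rot [3.14  0.009 2.858] F [ 0.1 -0.4 -1.1] open 0.617 q [-0.1   0.46  2.05  0.    0.63 -1.39]
TCP shift in tool axes now [-4.4 -0.9  6. ]  after turn [-4.5 -0.9  5.9] turn [ 0.0017  0.0085 -0.0038]
```

View pics/t6.png

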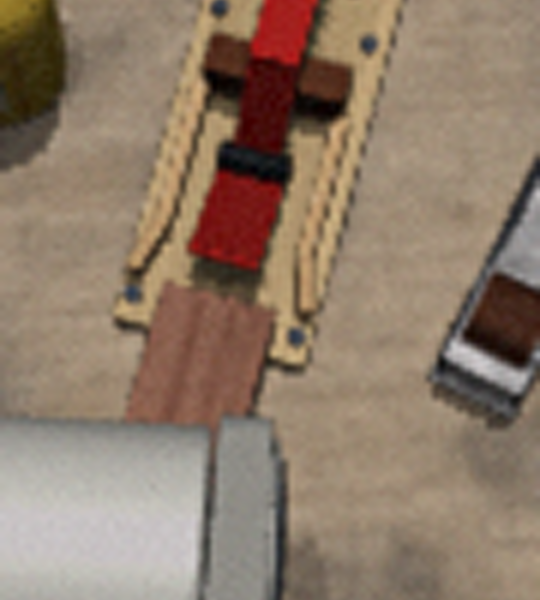

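View pics/s6.png

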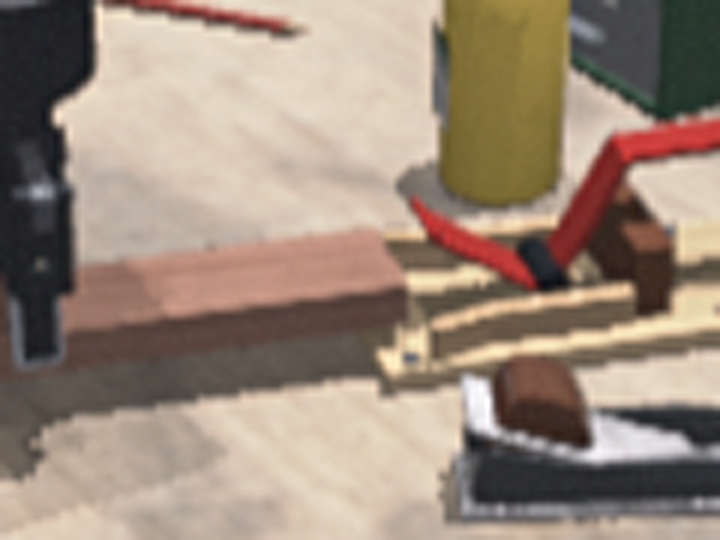

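Seen from above, the strip's nose at (221,296) is centred between the front screws, with its underside ~8 mm above the base. I'll lower it and push in.

```bash
python3 -m creep '[[0,0.0085,0,-2,-0.5,5,1],[0,0,0,0,0,4,1],[0,0,0,0,0,0,1]]'; python3 to.py 590 -78 40 2.862; python3 -m creep '[[0,0,0,-8,0,0,1],[0,0,0,-10,0,0,1],[0,0,0,-10,0,0,1],[0,0,0,-10,0,0,1]]'; python3 to.py 590 -78 37 2.862
```

```text
clock: 6.85
eef_pos: [495.1, -49.8, 190.6]
tcp_rot: [3.14, -0.005, 2.858]
contact_force: [0.5, -0.2, -1.5]
opening: 0.621
t 6.85 grasp [494.4 -49.4  35.6] rot [ 3.14  -0.005  2.858] F [ 0.5 -0.2 -1.5] open 0.621 q [-0.1   0.48  2.05  0.    0.62 -1.39]
TCP shift in tool axes now [-99.   -0.5  -4.9]  after turn [-99.   -0.9  -4.4] turn [ 0.0011 -0.005  -0.0042]
clock: 7.18
eef_pos: [531.6, -60.6, 189.7]
tcp_rot: [3.141, -0.01, 2.858]
contact_force: [-2.1, 0.4, 2.4]
opening: 0.613
t 7.18 grasp [530.2 -60.1  34.7] rot [ 3.141 -0.01   2.858] F [-2.1  0.4  2.4] open 0.613 q [-0.12  0.52  1.97  0.    0.66 -1.41]
TCP shift in tool axes now [-60.9  -0.4  -2.9]  after turn [-60.9  -0.7  -2.3] turn [ 0.0004 -0.0098 -0.0035]
```

```bash
python3 -m creep '[[0,-0.005,0,-8,0,-2,1],[0,0,0,-8,0,-0.5,1],[0,0,0,-8,0,0,1],[0,0,0,-8,0,0,1]]'; python3 to.py 593 -80 37 2.862
python3 - <<'E'
from h import *
cv2.imwrite('pics/s7.png',cv2.resize(grab_frame('scene')['color'][170:260,220:340,::-1],None,fx=6,fy=6,interpolation=2))
cv2.imwrite('pics/t7.png',cv2.resize(grab_frame('top')['color'][120:260,240:330,::-1],None,fx=6,fy=6,interpolation=2)[200:800])
E
```

```text
clock: 7.52
eef_pos: [560.3, -69.6, 189.7]
tcp_rot: [-3.14, -0.024, 2.858]
contact_force: [-20.7, 7.5, 12.1]
opening: 0.627
t 7.52 grasp [556.6 -68.9  34.7] rot [-3.14  -0.024  2.858] F [-20.7   7.5  12.1] open 0.627 q [-0.13  0.55  1.9   0.    0.72 -1.42]
TCP shift in tool axes now [-34.2  -0.8  -3.2]  after turn [-34.3  -0.9  -2.3] turn [-0.0018 -0.0244 -0.0044]
```

View pics/s7.png

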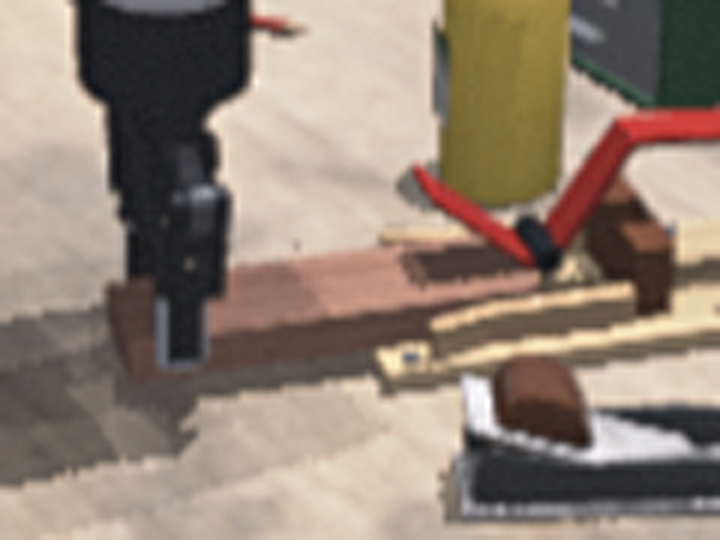

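View pics/t7.png

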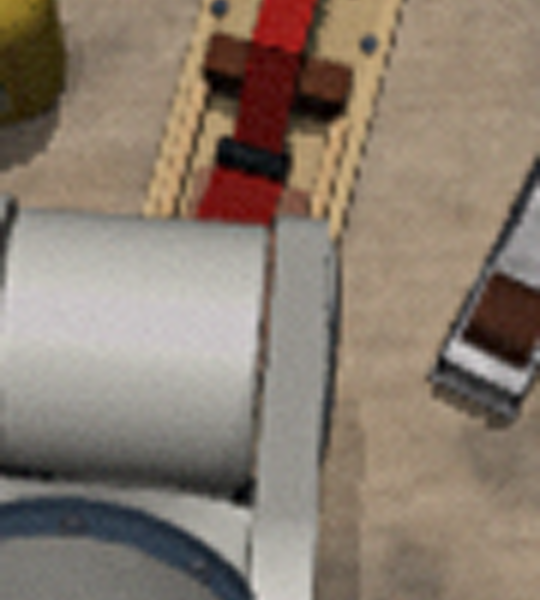

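```bash
python3 -m creep '[[0,-0.015,0,-8,0,-2,1],[0,-0.01,0,-8,0,-1,1],[0,-0.01,0,-8,0,0,1]]'; python3 to.py 593 -80 37 2.862;  python3 -m creep '[[0,-0.01,0,-8,0,0,1],[0,0,0,-6,0,0,1],[0,0,0,-5,0,0,1]]'; python3 to.py 593 -80 37 2.862
```

```text
clock: 7.87
eef_pos: [577.8, -75.4, 190.0]
tcp_rot: [-3.137, -0.011, 2.857]
contact_force: [-12.5, 3.7, 10.7]
opening: 0.614
t 7.87 grasp [576.  -75.5  35. ] rot [-3.137 -0.011  2.857] F [-12.5   3.7  10.7] open 0.614 q [-0.13  0.57  1.86 -0.    0.72 -1.42]
TCP shift in tool axes now [-15.9  -0.2  -2.2]  after turn [-15.9  -0.2  -2. ] turn [-0.0042 -0.011  -0.0045]
clock: 8.12
eef_pos: [592.4, -79.8, 189.8]
tcp_rot: [-3.136, -0.019, 2.857]
contact_force: [-15.8, 5.5, 19.4]
opening: 0.619
t 8.12 grasp [589.3 -79.8  34.9] rot [-3.136 -0.019  2.857] F [-15.8   5.5  19.4] open 0.619 q [-0.14  0.59  1.82 -0.    0.75 -1.42]
TCP shift in tool axes now [-0.6 -0.  -2.2]  after turn [-0.6 -0.  -2.2] turn [-0.0056 -0.0193 -0.0045]
```

```bash
python3 -m creep '[[0,-0.01,0,-4,0,-1.5,1],[0,0,0,-4,0,-0.5,1]]';  python3 -m creep '[[0,0,0,-4,0,0,1],[0,0,0,-4,0,0,1]]'; python3 to.py 593 -80 37 2.862
python3 - <<'E'
from h import *
cv2.imwrite('pics/s8.png',cv2.resize(grab_frame('scene')['color'][170:260,220:340,::-1],None,fx=6,fy=6,interpolation=2))
E
```

```text
clock: 8.28
eef_pos: [598.7, -81.7, 191.4]
tcp_rot: [-3.135, -0.017, 2.857]
contact_force: [-6.3, 2.4, -0.1]
opening: 0.617
clock: 8.45
eef_pos: [602.0, -82.8, 190.0]
tcp_rot: [-3.134, -0.036, 2.857]
contact_force: [-21.9, 9.9, 27.2]
opening: 0.616
t 8.45 grasp [596.4 -82.4  35.1] rot [-3.134 -0.036  2.857] F [-21.9   9.9  27.2] open 0.616 q [-0.14  0.6   1.79 -0.    0.78 -1.42]
TCP shift in tool axes now [ 9.5  0.2 -1.6]  after turn [ 9.4  0.2 -2. ] turn [-0.0073 -0.0356 -0.0047]
```

View pics/s8.png

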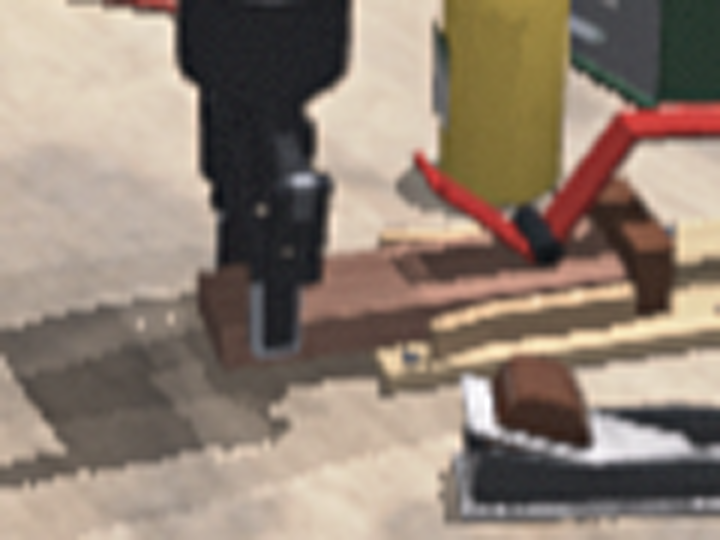

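```bash
python3 -m creep '[[0,-0.02,0,-3,0,-1,1],[0,-0.015,0,-3,0,-0.5,1]]'; python3 to.py 593 -80 37 2.862; python3 -m creep '[[0,0,0,0,0,0,0],[0,0,0,0,0,0,0],[0,0,0,0,0,0,0],[0,0,0,0,0,0,0],[0,0,0,0,0,-10,0],[0,0,0,0,0,-20,0],[0,0,0,0,0,-30,0],[0,0,0,10,0,-30,0],[0,0,0,15,0,-20,0],[0,0,0,0,0,0,0]]'; python3 to.py 593 -80 37 2.862
python3 - <<'E'
from h import *
cv2.imwrite('pics/s9.png',cv2.resize(grab_frame('scene')['color'][170:260,220:340,::-1],None,fx=6,fy=6,interpolation=2))
cv2.imwrite('pics/w9.png',grab_frame('wrist')['color'][:,:,::-1])
E
```

```text
clock: 8.67
eef_pos: [600.8, -82.2, 190.1]
tcp_rot: [-3.133, -0.028, 2.857]
contact_force: [-20.5, 8.5, 21.6]
opening: 0.62
t 8.67 grasp [596.3 -82.3  35.2] rot [-3.133 -0.028  2.857] F [-20.5   8.5  21.6] open 0.62 q [-0.14  0.6   1.8  -0.01  0.77 -1.42]
TCP shift in tool axes now [ 8.1 -0.1 -1.7]  after turn [ 8.1 -0.  -1.9] turn [-0.0085 -0.0275 -0.0047]
clock: 9.5
eef_pos: [583.7, -76.4, 308.0]
tcp_rot: [-3.133, -0.024, 2.856]
contact_force: [1.2, 0.1, -0.9]
opening: 1.001
t 9.5 grasp [579.7 -76.6 153. ] rot [-3.133 -0.024  2.856] F [ 1.2  0.1 -0.9] open 1.001 q [-0.13  0.41  1.79 -0.01  0.97 -1.41]
TCP shift in tool axes now [-12.7   0.2 115.7]  after turn [-10.   -0.9 116. ] turn [-0.0083 -0.024  -0.0057]
```

View pics/s9.png

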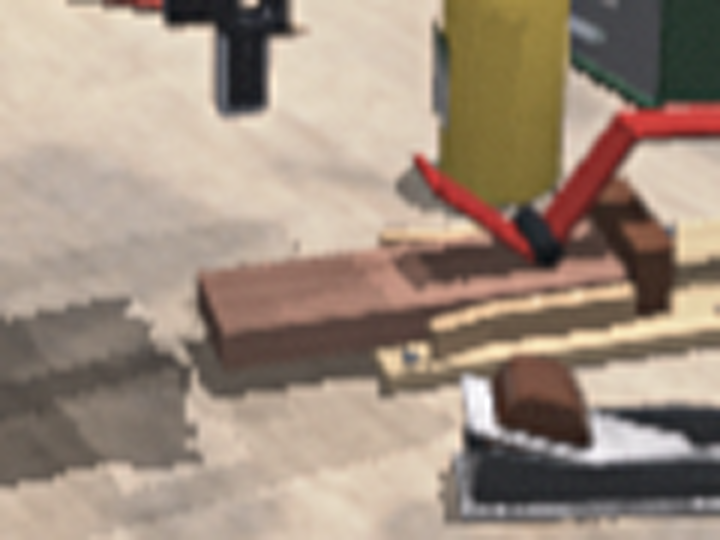

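View pics/w9.png

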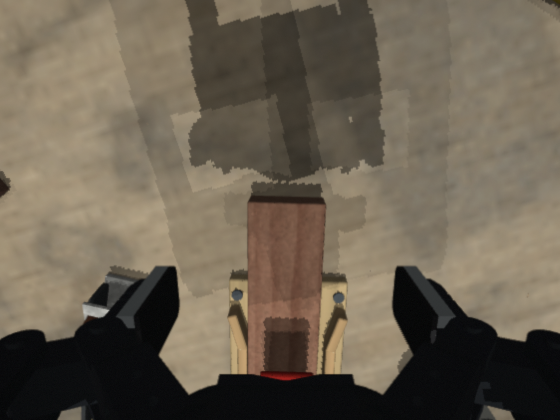

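The long strip sits flat and straight under the arm, against the stop. The wrist view has its end at (248–325, 201) and the front screws at (237,296) and (339,296). I'll use that to refine the jig frame.

```bash
python3 - <<'E'
from h import *
f=grab_frame("wrist");g=grab_frame('scene')
def px(a,k,x0,y0): return [((u+.5)/k-.5+x0,(v+.5)/k-.5+y0) for u,v in a]
J=np.array([653.8,-100.7]);a=-.311
def loc(P): 
    d=P[:,:2]-J; return np.c_[d@[np.cos(a),np.sin(a)], d@[-np.sin(a),np.cos(a)]].round(1).tolist()
print('wrist end',loc(ray(f,[(248,202),(325,203),(322,370),(248,370)],34)),'screws',loc(ray(f,[(237,296),(339,296)],12)),'base corners',loc(ray(f,[(229,275),(348,276)],12)))
print('scene end',loc(ray(g,px([(203,272),(225,330)],6,220,170),34)))
d=f['color'][190:380,200:380,::-1]; cv2.imwrite('pics/w9c.png',cv2.resize(d,None,fx=3,fy=3,interpolation=2))
E
```

```text
wrist end [[-82.1, -26.3], [-82.9, 26.7], [52.2, 31.6], [54.1, -26.5]] screws [[1.9, -37.7], [-0.6, 44.4]] base corners [[-16.4, -43.8], [-18.3, 50.4]]
scene end [[-80.4, 25.3], [-82.4, -26.9]]
```

View pics/w9c.png

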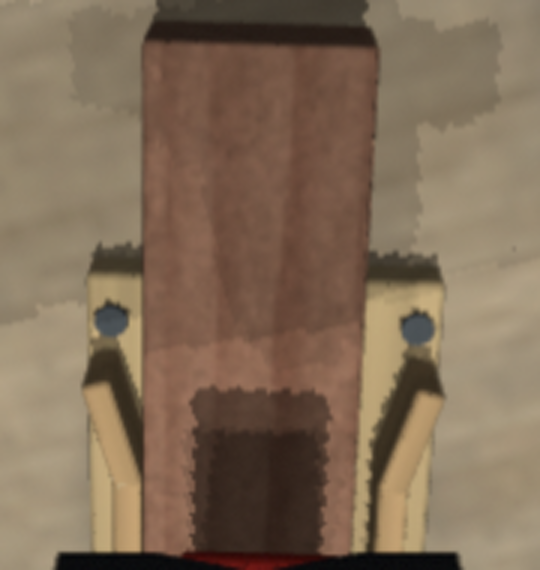

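```bash
python3 to.py 494.4 -304.5 110 1.9254; python3 -m creep '[[0,0,0.1,12,-15,-5,0],[0,0,0.11,12,-25,0,0],[0,0,0.11,15,-25,0,0],[0,0,0.11,15,-25,0,0],[0,0,0.11,15,-25,0,0],[0,0,0.11,15,-25,0,0],[0,0,0.11,15,-25,0,0],[0,0,0.11,15,-25,0,0],[0,0,0.05,0,-10,0,0]]'; python3 to.py 494.4 -304.5 110 1.9254 0.45
```

```text
t 9.7 grasp [579.1 -76.7 148. ] rot [-3.132 -0.029  2.856] F [ 0.9  0.2 -0.8] open 1.001 q [-0.13  0.42  1.79 -0.01  0.96 -1.41]
TCP shift in tool axes now [  20.5 -243.5   40.8]  after turn [-182.6 -163.    37.9] turn [-0.0221 -0.0225  0.9308]
clock: 10.45
eef_pos: [366.1, -154.0, 303.3]
tcp_rot: [-3.099, -0.019, 1.895]
contact_force: [-0.2, -0.3, -0.3]
opening: 1.003
t 10.45 grasp [ 358.9 -153.3  148.4] rot [-3.099 -0.019  1.895] F [-0.2 -0.3 -0.3] open 1.003 q [-0.4   0.15  2.18 -0.02  0.85 -0.71]
TCP shift in tool axes now [-117.2   73.7   48.4]  after turn [-83.1  68.1  99.8] turn [-0.0478 -0.4695 -0.0196]
```

```bash
python3 -m creep '[[-0.012,-0.117,-0.005,-15,15,0,0],[-0.012,-0.117,-0.005,-15,15,0,0],[-0.012,-0.117,-0.005,-15,15,0,0],[-0.012,-0.117,-0.005,-15,15,0,0],[0,0,0,-10,8,0,0],[0,0,0,0,0,0,0]]'; python3 to.py 494.4 -304.5 80 1.9254 0.45
```

```text
clock: 10.95
eef_pos: [450.0, -197.6, 308.3]
tcp_rot: [-3.134, 0.45, 1.925]
contact_force: [-0.1, 0.2, 0.2]
opening: 0.997
t 10.95 grasp [ 472.2 -261.2  168.7] rot [-3.134  0.45   1.925] F [-0.1  0.2  0.2] open 0.997 q [-0.3   0.23  2.11 -0.64  0.62 -0.15]
TCP shift in tool axes now [ -4.9   5.3 100.8]  after turn [ -4.9   4.5 100.9] turn [-0.0084  0.0001 -0.0007]
```

```bash
python3 -m creep '[[-0.008,0,0,-2,2,30,0],[0,0,0,-2,2,30,0],[0,0,0,0,0,0,0]]'; python3 to.py 494.4 -304.5 80 1.9254 0.45
python3 - <<'E'
from h import *
cv2.imwrite('pics/w10.png',grab_frame('wrist')['color'][:,:,::-1])
E
```

```text
clock: 11.2
eef_pos: [464.3, -224.1, 252.5]
tcp_rot: [-3.141, 0.446, 1.925]
contact_force: [-0.8, 0.7, -0.9]
opening: 1.004
t 11.2 grasp [ 487.5 -286.8  112.7] rot [-3.141  0.446  1.925] F [-0.8  0.7 -0.9] open 1.004 q [-0.34  0.36  2.1  -0.75  0.5  -0.06]
TCP shift in tool axes now [-2.4  0.3 37.6]  after turn [-2.3  0.3 37.7] turn [-0.0002 -0.0038 -0.0002]
```

View pics/w10.png

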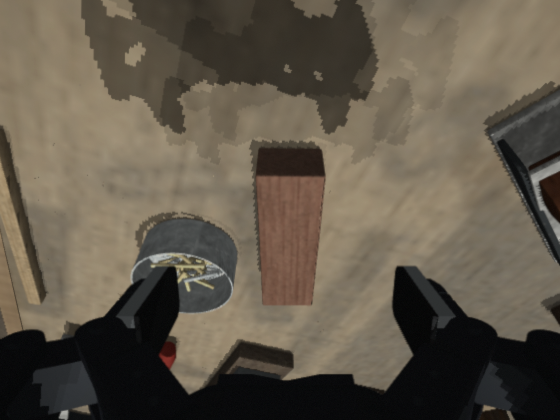

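```bash
python3 - <<'E'
from h import *
f=grab_frame("wrist")
P=ray(f,[(257,178),(325,178),(313,304),(263,304)],30)[:,:2]
print(P.round(1).tolist(),[np.linalg.norm(P[i]-P[(i+1)%4]).round(1) for i in range(4)])
d=(P[3]-P[0])+(P[2]-P[1]);d/=np.linalg.norm(d);e=(P[0]+P[1])/2;print(e,np.arctan2(d[1],d[0]),P.mean(0),'grip',P.mean(0)-53*d,e+12*d)
E
python3 to.py 494.4 -304.5 34 1.9254 0.45
```

```text
[[476.2, -300.2], [512.6, -286.7], [556.3, -406.4], [518.5, -420.4]] [np.float64(38.9), np.float64(127.4), np.float64(40.3), np.float64(127.5)]
[ 494.37995199 -293.47684098] -1.22624827612043 [ 515.9008684  -353.44668463] grip [ 497.99898821 -303.5615898 ] [ 498.43320788 -304.77157943]
t 11.3 grasp [ 487.4 -286.3  115.5] rot [3.141 0.448 1.924] F [-0.4 -0.7 -0.3] open 1.004 q [-0.34  0.35  2.1  -0.75  0.51 -0.07]
TCP shift in tool axes now [18.1  0.2 81.9]  after turn [18.3  0.3 81.8] turn [ 0.0004 -0.0023 -0.0009]
```

```bash
python3 -m creep '[[0,0,0.004,5,1,20,0],[0,0,0,5,0,25,0],[0,0,0,5,0,25,0],[0,0,0,3,0,10,0],[0,0,0,0,0,0,0]]' 80; python3 to.py 496.5 -304.2 34 1.921 0.45
```

```text
clock: 11.72
eef_pos: [471.4, -239.6, 178.1]
tcp_rot: [3.135, 0.45, 1.916]
contact_force: [-0.8, -0.1, 0.3]
opening: 1.002
t 11.72 grasp [ 495.2 -302.7   38.5] rot [3.135 0.45  1.916] F [-0.8 -0.1  0.3] open 1.002 q [-0.37  0.52  2.1  -1.02  0.39  0.22]
TCP shift in tool axes now [0.2 1.4 4.9]  after turn [0.2 1.4 4.9] turn [ 0.0046  0.0004 -0.0048]
```

```bash
python3 to.py 496.5 -304.2 36 1.921 0.3; python3 -m creep '[[0,0.075,0,-11,0.5,-1,0],[0,0.075,0,-11,0.5,-1,0],[0,0,0,0,0,0,0]]'; python3 to.py 496.5 -304.2 34 1.921 0.3
```

```text
t 11.72 grasp [ 495.2 -302.7   38.5] rot [3.135 0.45  1.916] F [-0.8 -0.1  0.3] open 1.002 q [-0.37  0.52  2.1  -1.02  0.39  0.22]
TCP shift in tool axes now [-23.8   1.5   4.8]  after turn [-24.3   1.4   1.2] turn [ 0.005   0.1504 -0.0045]
clock: 11.97
eef_pos: [475.5, -250.7, 188.0]
tcp_rot: [3.14, 0.349, 1.917]
contact_force: [1.1, 0.2, 0.5]
opening: 1.0
t 11.97 grasp [ 493.7 -300.4   42.4] rot [3.14  0.349 1.917] F [1.1 0.2 0.5] open 1.0 q [-0.41  0.5   2.06 -0.66  0.42 -0.17]
TCP shift in tool axes now [-8.9  1.4  9.6]  after turn [-9.4  1.3  9.1] turn [-0.      0.0486 -0.0041]
```

```bash
python3 -m creep '[[0,0.049,-0.004,-9,1.4,5,0],[0,0,0,0,0,4,0],[0,0,0,0,0,0,0]]'; python3 to.py 496.5 -304.2 34 1.921 0.3
```

```text
clock: 12.22
eef_pos: [480.5, -260.5, 186.3]
tcp_rot: [3.139, 0.306, 1.916]
contact_force: [-0.2, 0.0, 0.0]
opening: 1.0
t 12.22 grasp [ 496.7 -304.2   38.5] rot [3.139 0.306 1.916] F [-0.2  0.   0. ] open 1.0 q [-0.43  0.51  2.03 -0.53  0.43 -0.31]
TCP shift in tool axes now [0.5 0.  4.3]  after turn [0.5 0.  4.3] turn [ 0.0014  0.0056 -0.0048]
```

```bash
python3 -m creep '[[0,0,-0.005,0.5,0,4.5,0],[0,0,0,0,0,0.5,0],[0,0,0,0,0,0,1],[0,0,0,0,0,0,1],[0,0,0,0,0,0,1],[0,0,0,0,0,0,1],[0,0,0,0,0,0,1],[0,0,0,0,0,0,1],[0,0,0,0,0,0,1],[0,0,0,0,0,0,1]]' 80; python3 to.py 496.5 -304.2 34 1.921 0.3
python3 - <<'E'
from h import *
cv2.imwrite('pics/w11.png',grab_frame('wrist')['color'][:,:,::-1])
E
```

```text
clock: 13.05
eef_pos: [479.4, -259.1, 181.9]
tcp_rot: [-3.141, 0.313, 1.921]
contact_force: [-0.3, 0.5, 0.8]
opening: 0.447
t 13.05 grasp [ 495.7 -304.    34.4] rot [-3.141  0.313  1.921] F [-0.3  0.5  0.8] open 0.447 q [-0.43  0.52  2.04 -0.57  0.42 -0.28]
TCP shift in tool axes now [-2.4  0.6  0.6]  after turn [-2.4  0.6  0.5] turn [-0.0009  0.0135 -0.0002]
```

View pics/w11.png

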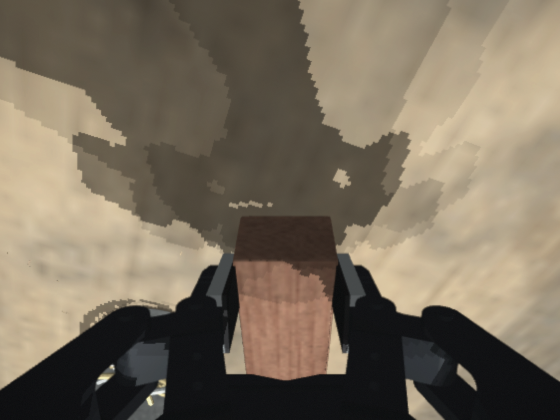

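```bash
python3 - <<'E'
from h import *
from scipy.spatial.transform import Rotation as Ro
f=grab_frame("wrist");s=sense();R=Ro.from_euler('xyz',s['tcp_rot'])
P=ray(f,[(236.5,262),(337,262.5)],30);print(P.round(1),np.linalg.norm(P[0]-P[1]))
G=s['eef_pos']+R.apply([0,0,155]);d=np.array([np.cos(-1.22),np.sin(-1.22)]);print('end rel G along d',(P.mean(0)-G)[:2]@d, 'lat',(P.mean(0)-G)[:2]@[-d[1],d[0]], 'edge dir',np.arctan2(*(P[1]-P[0])[1::-1])-np.pi/2)
E
python3 -m creep '[[0,0,0,3,0,-10,1],[0,0,0,7,0,-20,1],[0,0,0,8,0,-25,1],[0,0,0,8,0,-25,1],[0,0,0,8,0,-25,1],[0,0,0,0,0,0,1]]' 100; python3 to.py 530 -60 160 2.85 0.313
python3 - <<'E'
from h import *
cv2.imwrite('pics/s12.png',cv2.resize(grab_frame('scene')['color'][150:350,200:400,::-1],None,fx=3,fy=3,interpolation=2))
E
```

```text
[[ 475.6 -298.8   30. ]
 [ 511.1 -286.1   30. ]] 37.66660556939918
end rel G along d -11.598083198528577 lat 1.7915645261375726 edge dir -1.227080248463258
clock: 13.65
eef_pos: [454.4, -194.8, 274.3]
tcp_rot: [-3.137, 0.308, 1.919]
contact_force: [1.5, -0.3, -1.8]
opening: 0.438
t 13.65 grasp [ 469.8 -239.2  126.5] rot [-3.137  0.308  1.919] F [ 1.5 -0.3 -1.8] open 0.438 q [-0.33  0.3   2.09 -0.44  0.6  -0.33]
TCP shift in tool axes now [113.3  78.5 -71.2]  after turn [  3.2 150.9 -35.9] turn [-0.2886 -0.0069 -0.8864]
```

View pics/s12.png

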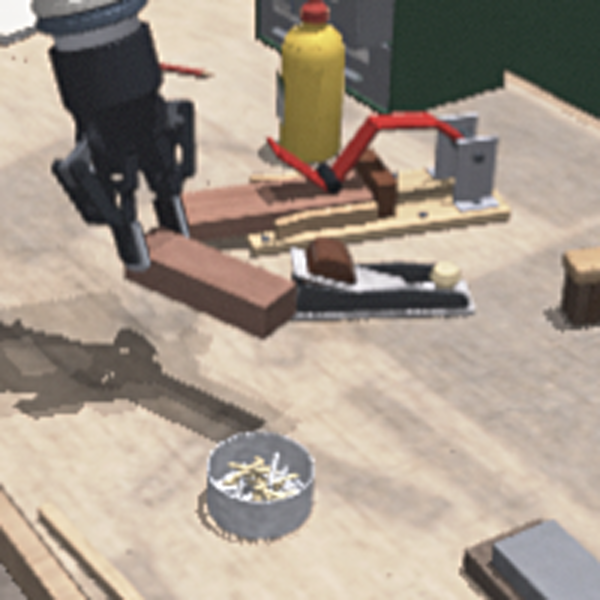

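```bash
python3 -m creep '[[-0.036,-0.001,-0.11,0,8,0,1],[-0.036,-0.001,-0.11,0,10,0,1],[-0.036,-0.001,-0.11,0,10,0,1],[-0.036,-0.001,-0.11,0,10,0,1],[-0.036,-0.001,-0.11,0,10,0,1],[-0.036,-0.001,-0.11,0,10,0,1],[-0.036,-0.001,-0.11,0,10,0,1],[-0.036,-0.001,-0.11,0,10,0,1],[0,0,0,0,0,0,1]]'; python3 to.py 530.3 -60 110 2.84 0.313
```

```text
clock: 14.45
eef_pos: [508.8, -142.9, 266.7]
tcp_rot: [-3.137, 0.31, 2.889]
contact_force: [-0.4, 0.4, -2.1]
opening: 0.444
t 14.45 grasp [ 554.4 -155.3  119.1] rot [-3.137  0.31   2.889] F [-0.4  0.4 -2.1] open 0.444 q [-0.28  0.33  2.07  0.01  0.43 -1.6 ]
TCP shift in tool axes now [48.  88.  -6.1]  after turn [52.1 85.5 -7.2] turn [ 0.0109 -0.0028  0.047 ]
```

```bash
python3 -m creep '[[0.004,-0.001,0.015,12,20,-1,1],[0.004,-0.001,0.015,13,22,-1,1],[0.003,-0.001,0.015,13,22,-1,1],[0,0,0,12,20,-1,1],[0,0,0,0,0,0,1],[0,0,0,0,0,0,1]]'; python3 to.py 530.3 -60 80 2.84 0.313
python3 - <<'E'
from h import *
cv2.imwrite('pics/t13.png',cv2.resize(grab_frame('top')['color'][120:260,240:330,::-1],None,fx=6,fy=6,interpolation=2)[200:800])
cv2.imwrite('pics/s13.png',cv2.resize(grab_frame('scene')['color'][150:260,200:340,::-1],None,fx=5,fy=5,interpolation=2))
E
```

```text
clock: 14.95
eef_pos: [483.8, -49.4, 250.5]
tcp_rot: [3.141, 0.311, 2.806]
contact_force: [-0.3, -0.1, 0.1]
opening: 0.444
t 14.95 grasp [528.6 -65.  102.9] rot [3.141 0.311 2.806] F [-0.3 -0.1  0.1] open 0.444 q [-0.08  0.31  2.16 -0.21  0.38 -1.13]
TCP shift in tool axes now [ 7.4  3.7 21.8]  after turn [ 7.3  3.7 21.9] turn [-0.01   -0.0024 -0.0324]
```

View pics/t13.png

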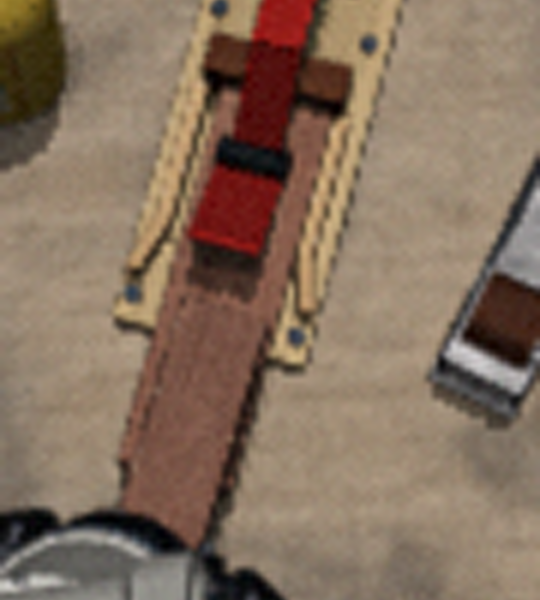

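View pics/s13.png

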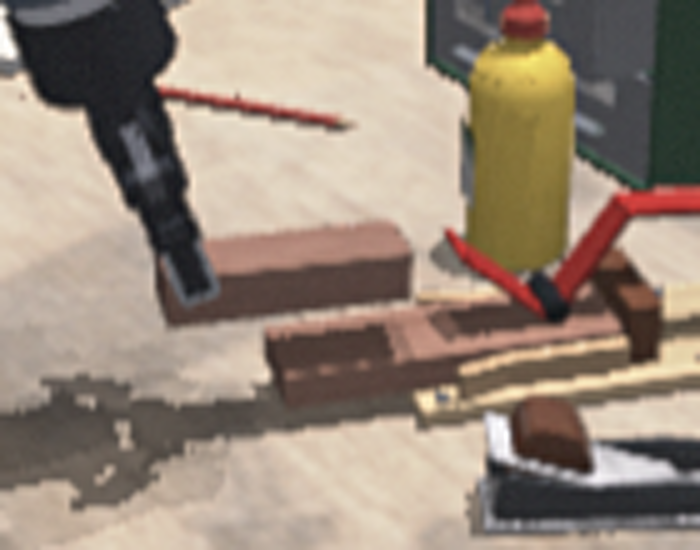

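```bash
python3 -m creep '[[-0.01,-0.002,-0.032,4,2,8,1],[0,0,0,4,2,8,1],[0,0,0,2,0,6,1],[0,0,0,0,0,0,1]]'; python3 to.py 530.3 -60 71 2.84 0.313
python3 - <<'E'
from h import *
cv2.imwrite('pics/t14.png',cv2.resize(grab_frame('top')['color'][120:260,240:330,::-1],None,fx=6,fy=6,interpolation=2)[200:800])
cv2.imwrite('pics/s14.png',cv2.resize(grab_frame('scene')['color'][150:260,200:340,::-1],None,fx=5,fy=5,interpolation=2))
E
```

```text
clock: 15.38
eef_pos: [484.3, -48.9, 226.4]
tcp_rot: [3.14, 0.316, 2.831]
contact_force: [-0.1, -0.4, -1.5]
opening: 0.439
t 15.38 grasp [530.2 -63.5  79.1] rot [3.14  0.316 2.831] F [-0.1 -0.4 -1.5] open 0.439 q [-0.08  0.36  2.17 -0.23  0.31 -1.13]
TCP shift in tool axes now [3.  3.1 7.4]  after turn [2.9 3.1 7.4] turn [-0.0015  0.0029 -0.0082]
```

View pics/t14.png

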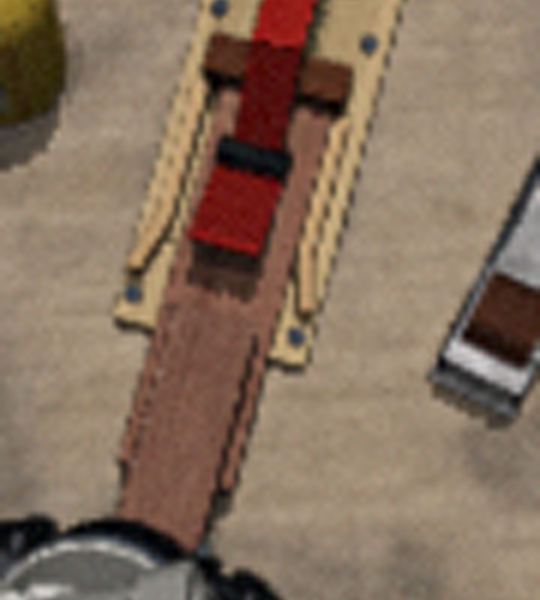

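View pics/s14.png

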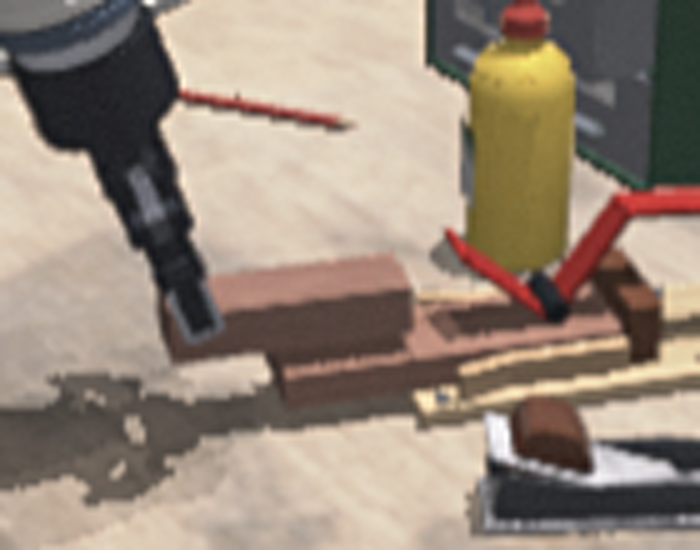

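The short strip is level, about 10 mm above the long one, centred on it to within 2 mm, with its nose just in front of the lip. I'll lower it and push in.

```bash
python3 -m creep '[[0,0.003,-0.004,1.5,1.5,4,1],[0,0,0,1.5,0,3.5,1],[0,0,0,0,0,0,1]]'; python3 to.py 641.1 -97 71 2.84 0.313;  python3 -m creep '[[0,0,0,-8,0,2.6,1],[0,0,0,-9.5,0,3.1,1],[0,0,0,-9.5,0,3.1,1]]'; python3 to.py 641.1 -97 71 2.84 0.313
```

```text
clock: 15.73
eef_pos: [485.3, -48.0, 219.5]
tcp_rot: [3.141, 0.316, 2.834]
contact_force: [-0.4, -0.0, -1.6]
opening: 0.436
t 15.73 grasp [531.2 -62.5  72.2] rot [3.141 0.316 2.834] F [-0.4 -0.  -1.6] open 0.436 q [-0.08  0.37  2.17 -0.24  0.3  -1.12]
TCP shift in tool axes now [-109.5    0.2   36.9]  after turn [-109.6   -0.5   36.6] turn [-0.0013  0.0027 -0.0057]
clock: 15.98
eef_pos: [512.9, -56.8, 219.4]
tcp_rot: [3.142, 0.314, 2.835]
contact_force: [0.2, 0.9, -0.4]
opening: 0.443
t 15.98 grasp [558.5 -71.2  72. ] rot [3.142 0.314 2.835] F [ 0.2  0.9 -0.4] open 0.443 q [-0.09  0.41  2.11 -0.21  0.32 -1.17]
TCP shift in tool axes now [-82.1   0.1  27.6]  after turn [-82.1  -0.3  27.6] turn [-0.0016  0.0009 -0.0049]
```

```bash
python3 -m creep '[[0,0,0,-8,0,2.6,1],[0,0,0,-8,0,2.6,1],[0,0,0,-8,0,2.6,1]]'; python3 to.py 641.1 -97 70 2.84 0.313
python3 - <<'E'
from h import *
cv2.imwrite('pics/s15.png',cv2.resize(grab_frame('scene')['color'][150:260,200:340,::-1],None,fx=5,fy=5,interpolation=2))
E
```

```text
clock: 16.23
eef_pos: [538.5, -65.3, 218.3]
tcp_rot: [-3.14, 0.308, 2.834]
contact_force: [-8.4, 2.8, -1.1]
opening: 0.444
t 16.23 grasp [583.2 -79.7  70.5] rot [-3.14   0.308  2.834] F [-8.4  2.8 -1.1] open 0.444 q [-0.1   0.44  2.06 -0.18  0.35 -1.21]
TCP shift in tool axes now [-56.6   0.6  18.8]  after turn [-56.5   0.2  19.1] turn [-0.0032 -0.0055 -0.0052]
```

View pics/s15.png

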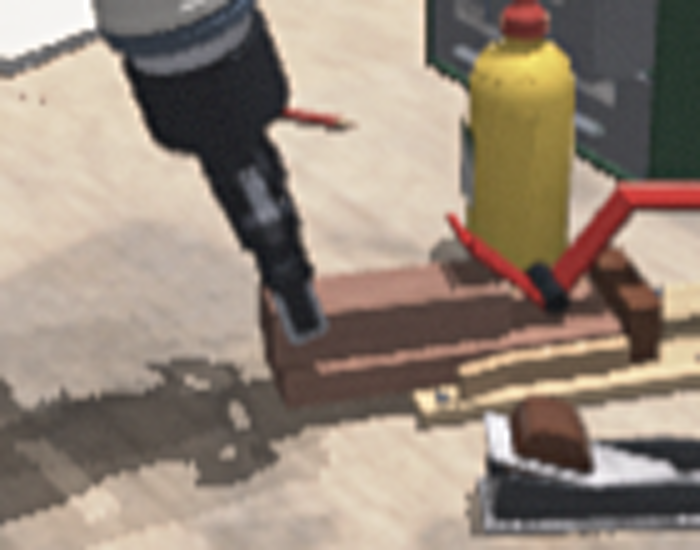

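Now the nose has gone under the lip and is starting to lift the arm, at about 9 N. I'll keep pushing.

```bash
python3 -m creep '[[0,-0.005,0,-8,0,2.2,1],[0,0,0,-8,0,2.2,1],[0,0,0,-8,0,2.4,1]]'; python3 to.py 641.1 -97 70 2.84 0.313; python3 -m creep '[[0,-0.005,0,-8,0,2.2,1],[0,0,0,-8,0,2.4,1]]'; python3 to.py 641.1 -97 70 2.84 0.313
python3 - <<'E'
from h import *
cv2.imwrite('pics/s16.png',cv2.resize(grab_frame('scene')['color'][150:260,200:340,::-1],None,fx=5,fy=5,interpolation=2))
E
```

```text
clock: 16.53
eef_pos: [555.4, -71.9, 216.2]
tcp_rot: [-3.135, 0.288, 2.833]
contact_force: [-60.0, 27.2, 79.4]
opening: 0.439
t 16.53 grasp [597.  -86.3  67.6] rot [-3.135  0.288  2.833] F [-60.   27.2  79.4] open 0.439 q [-0.11  0.46  2.01 -0.16  0.39 -1.23]
TCP shift in tool axes now [-40.2   1.8  10.6]  after turn [-39.9   1.5  11.6] turn [-0.0089 -0.0255 -0.0062]
clock: 16.7
eef_pos: [563.3, -74.3, 217.1]
tcp_rot: [-3.131, 0.271, 2.833]
contact_force: [-49.6, 20.3, 60.2]
opening: 0.443
t 16.7 grasp [602.4 -88.5  67.8] rot [-3.131  0.271  2.833] F [-49.6  20.3  60.2] open 0.443 q [-0.12  0.47  1.99 -0.15  0.42 -1.25]
TCP shift in tool axes now [-32.1   1.8   8.5]  after turn [-31.8   1.5   9.9] turn [-0.0127 -0.042  -0.0063]
```

View pics/s16.png

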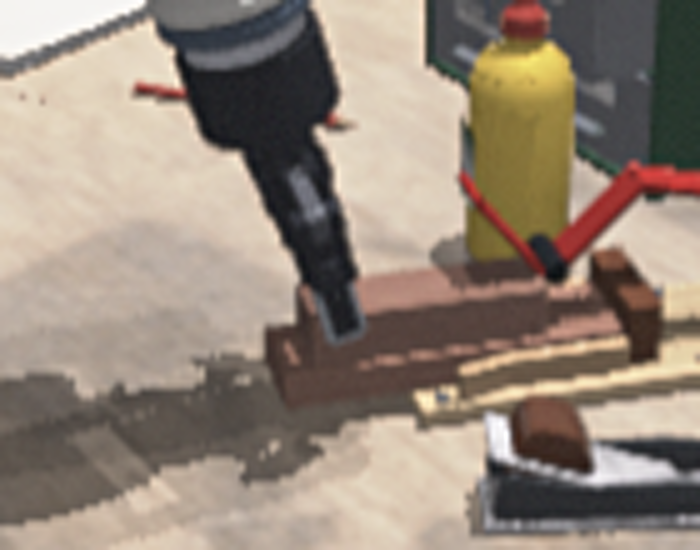

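Forces jumped to about 100 N because the downward component was pressing the strip onto the long one. I'll relieve that before going on.

```bash
python3 -m creep '[[0,-0.02,0,0,0,-2.5,1],[0,0,0,0,0,-1,1]]'; python3 to.py 641.1 -97 70 2.84 0.313
```

```text
clock: 16.92
eef_pos: [560.9, -73.4, 220.6]
tcp_rot: [-3.13, 0.286, 2.834]
contact_force: [-1.8, 1.4, -2.8]
opening: 0.441
t 16.92 grasp [602.  -88.4  71.9] rot [-3.13   0.286  2.834] F [-1.8  1.4 -2.8] open 0.441 q [-0.11  0.46  2.   -0.17  0.41 -1.23]
TCP shift in tool axes now [-33.5   1.7  13.1]  after turn [-33.1   1.3  14.1] turn [-0.0137 -0.0272 -0.0059]
```

```bash
python3 -m creep '[[0,-0.01,0,-6,0,1.4,1],[0,-0.005,0,-6,0,1.4,1]]'; python3 to.py 641.1 -97 70 2.84 0.313;  python3 -m creep '[[0,-0.008,0,-6,0,1,1],[0,-0.005,0,-6,0,1,1]]'; python3 to.py 641.1 -97 70 2.84 0.313
```

```text
clock: 17.08
eef_pos: [566.9, -76.1, 218.6]
tcp_rot: [-3.126, 0.285, 2.834]
contact_force: [-10.3, 3.2, 3.1]
opening: 0.438
t 17.08 grasp [607.6 -91.6  69.9] rot [-3.126  0.285  2.834] F [-10.3   3.2   3.1] open 0.438 q [-0.12  0.47  1.98 -0.17  0.42 -1.23]
TCP shift in tool axes now [-27.8   2.4   9.3]  after turn [-27.6   2.1  10.1] turn [-0.0173 -0.0285 -0.0051]
clock: 17.25
eef_pos: [576.4, -79.6, 218.5]
tcp_rot: [-3.124, 0.29, 2.835]
contact_force: [-6.5, 0.9, 0.3]
opening: 0.439
t 17.25 grasp [617.8 -95.6  70. ] rot [-3.124  0.29   2.835] F [-6.5  0.9  0.3] open 0.439 q [-0.12  0.48  1.96 -0.17  0.42 -1.23]
TCP shift in tool axes now [-18.1   2.8   6.5]  after turn [-18.    2.6   6.9] turn [-0.019  -0.0229 -0.0049]
```

```bash
python3 -m creep '[[-0.008,-0.008,0,-5,0.5,1,1],[-0.008,-0.005,0,-5,0.5,1,1]]'; python3 to.py 641.1 -97 70 2.84 0.313
python3 - <<'E'
from h import *
cv2.imwrite('pics/s17.png',cv2.resize(grab_frame('scene')['color'][140:250,220:360,::-1],None,fx=5,fy=5,interpolation=2))
E
```

```text
clock: 17.42
eef_pos: [585.5, -82.0, 218.2]
tcp_rot: [-3.139, 0.298, 2.835]
contact_force: [-4.8, 1.0, -1.9]
opening: 0.438
t 17.42 grasp [628.8 -96.1  70. ] rot [-3.139  0.298  2.835] F [-4.8  1.  -1.9] open 0.438 q [-0.13  0.49  1.95 -0.14  0.41 -1.27]
TCP shift in tool axes now [-9.1  2.2  3.5]  after turn [-9.1  2.2  3.7] turn [-0.0041 -0.0151 -0.0052]
```

View pics/s17.png

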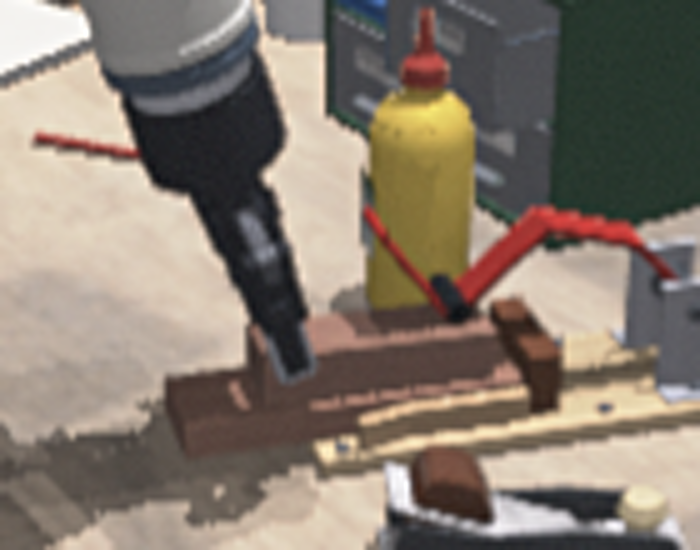

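```bash
python3 -m creep '[[0,-0.008,0,-5,0.5,1,1],[0,-0.005,0,-5,0,1,1]]'; python3 to.py 644 -97 70 2.84 0.313;python3 -m creep '[[0,-0.008,0,-4,0.3,0.7,1],[0,-0.008,0,-4,0,0.7,1]]'; python3 to.py 644 -97 70 2.84 0.313
```

```text
clock: 17.63
eef_pos: [595.0, -84.9, 217.7]
tcp_rot: [-3.139, 0.307, 2.834]
contact_force: [-2.7, 0.7, -5.5]
opening: 0.444
t 17.63 grasp [639.4 -99.5  69.9] rot [-3.139  0.307  2.834] F [-2.7  0.7 -5.5] open 0.444 q [-0.13  0.5   1.93 -0.14  0.41 -1.27]
TCP shift in tool axes now [-2.5  3.1  1. ]  after turn [-2.5  3.1  1. ] turn [-0.0048 -0.0064 -0.0055]
clock: 17.8
eef_pos: [599.4, -86.5, 215.7]
tcp_rot: [-3.136, 0.31, 2.834]
contact_force: [-31.1, 20.2, 3.8]
opening: 0.44
t 17.8 grasp [ 644.2 -101.6   68.1] rot [-3.136  0.31   2.834] F [-31.1  20.2   3.8] open 0.44 q [-0.13  0.51  1.92 -0.15  0.41 -1.26]
TCP shift in tool axes now [ 1.4  3.2 -2.3]  after turn [ 1.4  3.2 -2.3] turn [-0.0076 -0.0032 -0.0055]
```

```bash
python3 - <<'E'
from h import *
cv2.imwrite('pics/s18.png',cv2.resize(grab_frame('scene')['color'][140:250,220:360,::-1],None,fx=5,fy=5,interpolation=2))
cv2.imwrite('pics/t18.png',cv2.resize(grab_frame('top')['color'][120:260,240:330,::-1],None,fx=6,fy=6,interpolation=2)[100:700])
E
```

```text
(no output)
```

View pics/s18.png

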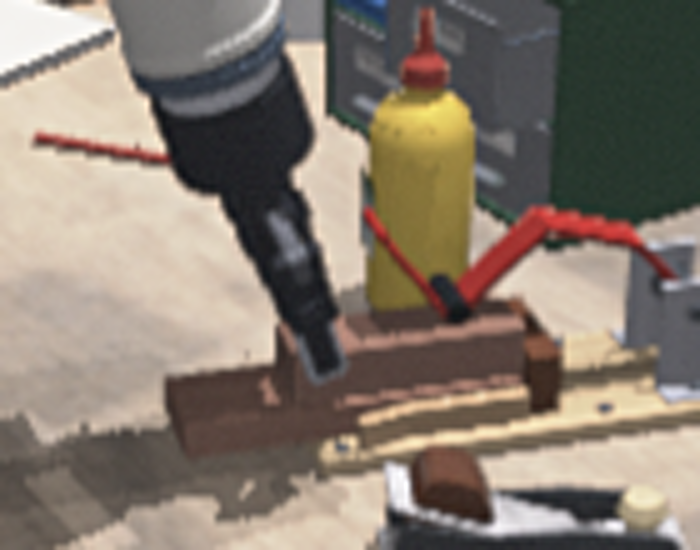

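View pics/t18.png

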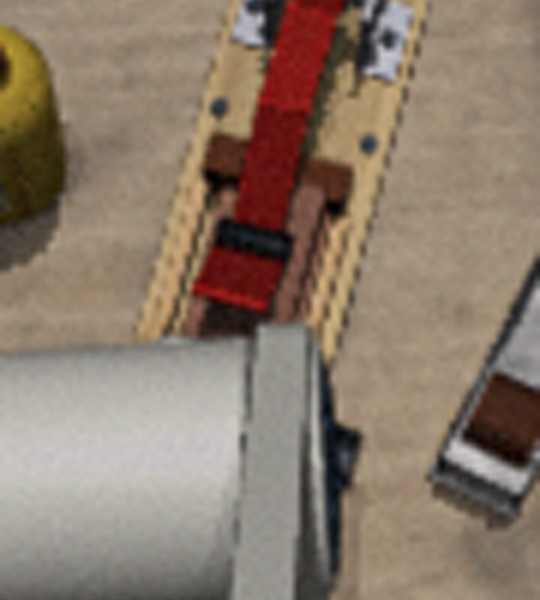

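Both strips are at the stop (short strip's nose at scene-crop (525,330), touching the block). I'll release and retreat outwards along the tool axis.

```bash
python3 -m creep '[[0,0,0,0,1,0,0],[0,0,0,0,0,0,0],[0,0,0,0,0,0,0],[0,0,0,0,0,0,0],[0,0,0,0,0,0,0],[0,0,0,2,0,-8,0],[0,0,0,4,0,-20,0],[0,0,0,6,0,-25,0],[0,0,0,6,0,-25,0],[0,0,0,0,0,0,0]]'; python3 to.py 644 -97 70 2.84 0.313
python3 - <<'E'
from h import *
cv2.imwrite('pics/s19.png',cv2.resize(grab_frame('scene')['color'][140:250,220:360,::-1],None,fx=5,fy=5,interpolation=2))
cv2.imwrite('pics/w19.png',grab_frame('wrist')['color'][:,:,::-1])
E
```

```text
clock: 18.73
eef_pos: [563.8, -72.9, 291.0]
tcp_rot: [-3.139, 0.327, 2.834]
contact_force: [1.3, 0.2, 0.9]
opening: 0.999
t 18.73 grasp [611.1 -88.3 144.2] rot [-3.139  0.327  2.834] F [1.3 0.2 0.9] open 0.999 q [-0.11  0.34  1.97 -0.13  0.51 -1.27]
TCP shift in tool axes now [-10.5   1.2  81.2]  after turn [-11.6   0.8  81. ] turn [-0.0045  0.0135 -0.0053]
```

View pics/s19.png

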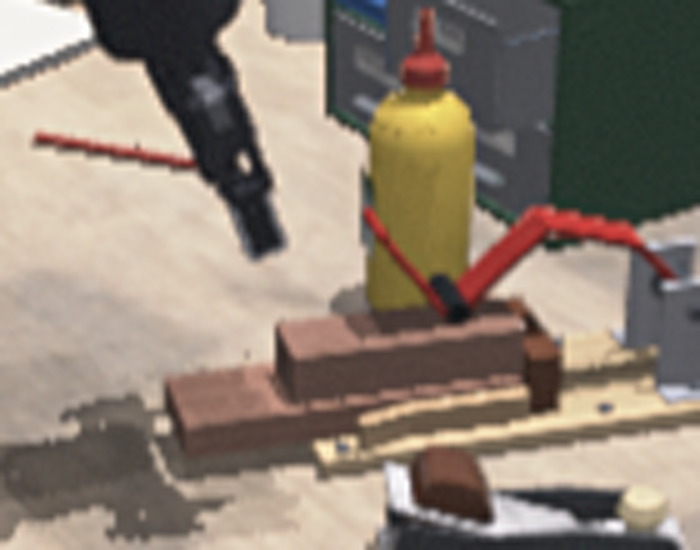

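View pics/w19.png

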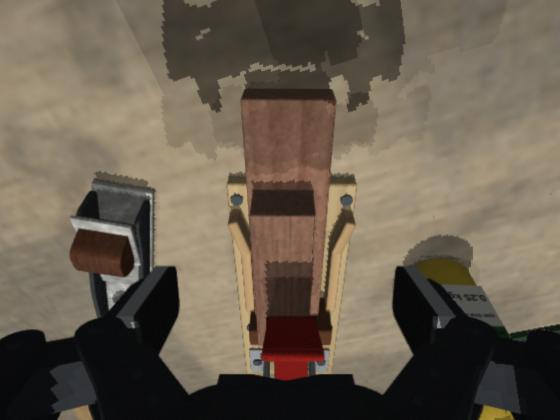

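Both strips lie flat, stacked and straight. I'll back the arm away for a clear top view and measure.

```bash
python3 - <<'E'
from h import *
f=grab_frame('wrist')
J=np.array([653.8,-100.7]);a=-.311
def loc(P): 
    d=P[:,:2]-J; return np.c_[d@[np.cos(a),np.sin(a)], d@[-np.sin(a),np.cos(a)]].round(1).tolist()
for n,p,z in(('long end',[(243,98),(335,98)],34),('short end',[(249,216),(316,216)],64),('screws',[(237,200),(347,200)],12)): print(n,loc(ray(f,p,z)))
E
python3 -m creep '[[0,0,0,20,0,-20,0],[0,0,0,30,0,-20,0],[0,0,0,30,0,-20,0],[0,0,0,30,15,-15,0],[0,0,0,25,20,0,0],[0,0,0,20,30,0,0],[0,0,0,10,35,0,0],[0,0,0,0,35,0,0],[0,0,0,0,0,0,0]]'
python3 - <<'E'
from h import *
f=grab_frame('top')
cv2.imwrite('pics/t20a.png',f['color'][:,:,::-1])
cv2.imwrite('pics/t20.png',cv2.resize(f['color'][115:245,240:350,::-1],None,fx=4.6,fy=4.6,interpolation=2)[:600])
cv2.imwrite('pics/s20a.png',grab_frame('scene')['color'][:,:,::-1])
E
```

```text
long end [[-82.4, -25.2], [-82.6, 26.7]]
short end [[-21.9, -22.5], [-22.1, 17.0]]
screws [[1.7, -37.3], [1.3, 44.7]]
clock: 19.63
eef_pos: [430.9, 113.5, 299.7]
tcp_rot: [-3.137, 0.321, 2.828]
contact_force: [1.4, -0.5, 0.4]
opening: 1.003
```

View pics/t20.png

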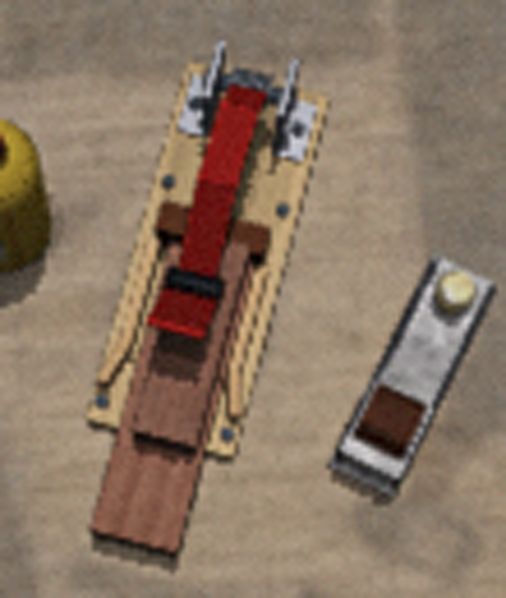

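View pics/s20a.png

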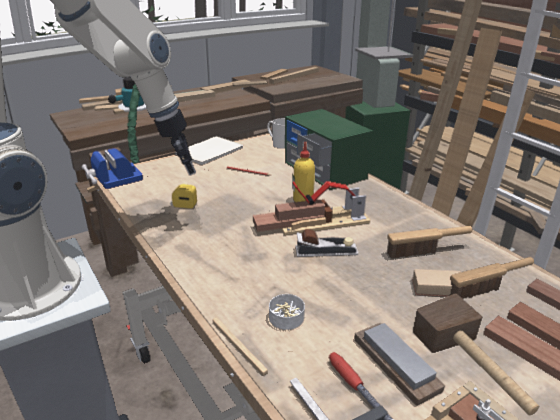

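```bash
python3 - <<'E'
from h import *
f=grab_frame('top')
J=np.array([653.8,-100.7]);a=-.311
def px(a,k,x0,y0): return [((u+.5)/k-.5+x0,(v+.5)/k-.5+y0) for u,v in a]
def loc(P): 
    d=P[:,:2]-J; return np.c_[d@[np.cos(a),np.sin(a)], d@[-np.sin(a),np.cos(a)]].round(1).tolist()
for n,p,z in(('long end',[(92,533),(177,553)],34),('short end',[(136,433),(197,446)],64),('screws',[(103,401),(227,435),(168,181),(282,210)],12)): print(n,loc(ray(f,px(p,4.6,240,115),z)))
c=f['color'][180:245,255:305,::-1];cv2.imwrite('pics/t21.png',cv2.resize(c,None,fx=9,fy=9,interpolation=2))
E
```

```text
long end [[-84.7, 23.3], [-83.2, -29.6]]
short end [[-24.2, 11.4], [-22.5, -25.8]]
screws [[1.3, 41.1], [0.1, -39.6], [152.5, 39.4], [152.3, -36.4]]
```

View pics/t21.png

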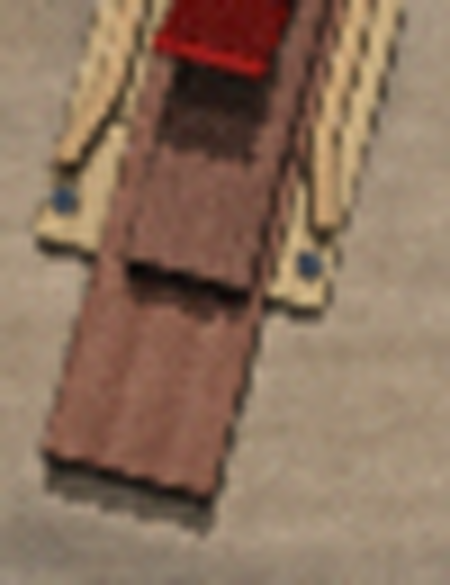

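```bash
python3 - <<'E'
from rig import job, sense
print(sense()['clock'],sense()['contact_force']); print(job.sign_off())
E
```

```text
19.7833 [-0.37123355 -0.3351917   0.08133557]
the job is handed in; nothing more can be done
None
```

I slid the long strip in under the sprung arm to the stop, then the short one on top of it. Both are released, and I handed the job in at 19.8 s; no verdict was reported.

**Last checks (top and wrist cameras):**

| | Long strip | Short strip |
|---|---|---|
| Outer end, jig x (mm) | -82 to -85 (expected -85) | -22 to -24 (expected -25) |
| Off the centre line (mm) | about -3 to -4 (limit 9) | about -6 to -8 (limit 14) |

- **Stop:** the outer ends are 60 mm apart, as they should be with both at the stop. The push force also rose at the stop for each strip.
- **Lying and hold:** both look flat and straight under the raised arm in the last pictures. I did not measure the lip height or the tilt directly.
- **Bystanders:** the tape measure, screw tin, glue bottle and block plane look unmoved in the last scene picture.

**What did not agree:**
- **Jig position:** the cameras disagreed by 2–3 mm on where the jig is sideways, so the sideways figures carry about that error.
- **Wrist force:** partway in, the short strip was pressed down too hard and the wrist force reached about 100 N (limit 120 N). I eased off straight away, and forces stayed low until the stop.

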